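# Stow the sorting trays under the hold-down bar before sailing

### The job

Stow the trays for sailing: first throw the lever of the hold-down bar back, away from the robot, into its last notch so that the bar is fully up. Then, with the bar up, set every loose sample pot upright on the floor of one of the trays and slide each tray along the deck, without lifting it, until its whole far edge lies on the scribed line; there is no stop. Last, throw the lever forward into the notch with the white mark so that the bar lies over the tray rims, and leave the wash bottle, the tape and the envelopes alone.

Things in the scene. Friction and masses are not known exactly. Their poses are not given: they have to be found in the camera images.
- deck: flat stainless plate screwed to the bench, 275 x 490 x 4 mm (top 4 mm above the bench). Origin: middle of the scribed line, at bench level; x points away from the robot across the line, y along the line to the left, z up. Plate from x = -195 to +80, y = -235 to +255 mm. Bar and lever turn on an axle along y beyond the line, held by two brackets (y = +-215, x = 25 to 55, 56 mm high)
- line (a point): middle of the scribed line on the deck's top: a thin dark line, 2 mm wide, 440 mm long, along y at x = 0 of the deck; nothing stops a tray there. Same axes as the deck
- holddown (a joint): angle (rad) of hold-down bar and lever, one rigid piece; grows as they swing up and away from the robot, -0.05 to 1.25. A spring ball snaps into five notches of the grey quadrant at the left bracket: 0 (nearest the robot, white paint stripe; lever leans 50 deg to the robot), 0.3, 0.6, 0.9, 1.2 (last; leans 19 deg away). 6 N at the knob leaves a notch; let go, it stays in the notch
- bar (a point): middle of the steel hold-down bar (10 mm thick, 400 mm long, parallel to the line, 45 mm from the axle). At angle 0 it lies level with the axle, 41 mm above the bench, 2 mm clear of the rims of trays on the line; at angle 1.2 it stands 83 mm high, 24 mm beyond the line
- knob (a point): centre of the black ball knob (26 mm diameter) at the end of the lever, 95 mm from the axle; it swings in a vertical plane at y = +240 mm of the deck, 102 mm above the bench at angle 0, 136 mm at the top of its arc, 131 mm at angle 1.2
- axle (a point): centre of the knob's arc: point on the axle's line in the lever's plane (deck x = +40, y = +240, 41 mm above the bench). The axle is a 10 mm rod along the deck's y
- trayA: open white plastic sorting tray, outside 80 (x) x 116 (y) x 30 mm high, walls 4 mm, floor 3 mm, inside 72 x 108 mm, about 0.45 kg; it lies on the deck, on the robot's side of the line. Origin: centre of its underside; its x axis points roughly away from the robot, square to its far long edge
- trayA_far_left (a point): left bottom corner of that tray's far edge, 40 mm in +x and 58 mm in +y from the tray's origin
- trayA_far_right (a point): right bottom corner of that tray's far edge, 40 mm in +x and 58 mm in -y from the tray's origin
- trayB: open white plastic sorting tray, outside 80 (x) x 116 (y) x 30 mm high, walls 4 mm, floor 3 mm, inside 72 x 108 mm, about 0.45 kg; it lies on the deck, on the robot's side of the line. Origin: centre of its underside; its x axis points roughly away from the robot, square to its far long edge
- trayB_far_left (a point): left bottom corner of that tray's far edge, 40 mm in +x and 58 mm in +y from the tray's origin
- trayB_far_right (a point): right bottom corner of that tray's far edge, 40 mm in +x and 58 mm in -y from the tray's origin
- trayC: open white plastic sorting tray, outside 80 (x) x 116 (y) x 30 mm high, walls 4 mm, floor 3 mm, inside 72 x 108 mm, about 0.45 kg; it lies on the deck, on the robot's side of the line. Origin: centre of its underside; its x axis points roughly away from the robot, square to its far long edge
- trayC_far_left (a point): left bottom corner of that tray's far edge, 40 mm in +x and 58 mm in +y from the tray's origin
- trayC_far_right (a point): right bottom corner of that tray's far edge, 40 mm in +x and 58 mm in -y from the tray's origin
- pot1: squat amber sample pot with red screw lid, 44 mm diameter, 28 mm high, 60 g, standing loose on the bench beside the deck (absent in some starts). Origin: centre of its underside, z up through the lid
- pot2: squat amber sample pot with red screw lid, 44 mm diameter, 28 mm high, 60 g, standing loose on the bench beside the deck (absent in some starts). Origin: centre of its underside, z up through the lid
- pot3: squat amber sample pot with red screw lid, 44 mm diameter, 28 mm high, 60 g, standing loose on the bench beside the deck (absent in some starts). Origin: centre of its underside, z up through the lid
- washbottle: white wash bottle, 64 mm diameter, about 150 mm high; bystander. Origin: centre of its underside
- tape: roll of brown tape lying flat, 96 mm diameter, 48 mm high; bystander. Origin: centre of its underside
- envelopes: pile of brown envelopes with spectacles on it, 120 x 90 x 30 mm; bystander. Origin: centre of its underside
Not all that is in view belongs to the job. Leave any blue or purple look-alike of the trayA alone. Leave any yellow look-alike of the pot2 alone.

How it is judged:
By the outcome, as a careful person would: the job done as asked, in the order asked, and still so for the second after the job is handed in, with the robot touching nothing.
Of pot1, pot2, pot3 only 2 to 3 are there at a start; the rules pass over those that are not, and their reading is None.
At some moment in a run one of trayA, trayB, trayC, pot1, pot2, pot3 may be knocked a few centimetres aside while the robot is not near it.
Once in a run the grip may slacken for a moment while it holds something.
It also fails if it takes over 208 s, if anything falls off the work surface, if the arm or the gripper's body presses on something with over 40 N, if the wrist force passes 120 N, or if a joint passes its speed limit or range.

### The arm

A 6-joint arm with a two-finger parallel gripper is mounted at the origin on the work surface. World frame = base frame: x ahead of the robot, y to its left, z up, the work surface at z = 0. Lengths are in mm, angles in rad, forces in N, time in s.
With the tool pointing down it reaches from about 350 to 975 mm from the base axis. Payload 7.1 kg.
Tool frame: the origin (TCP) lies at the centre of the arm's flange, where the gripper is bolted on; the fingertips stand 182 mm ahead of it and the grasp point (between the pads) lies 163 mm ahead of it; z points along the fingers, y is the line along which they close (so a half turn about z gives the same grasp; the last joint's range is limited). The gripper opens to 88 mm and grips with 3 to 60 N. Pads are 20 mm wide; open, the fingers measure 115 mm over their backs; the gripper's body (75 mm by 178 mm) begins 61 mm behind the grasp point.
Start: joints at [1.197, 0.423, 1.63, -0, 1.089, -0.019], TCP at [217.095, 586.068, 404.675] pointing down, gripper open.
Joint ranges: [-3, 3], [-0.9, 2.11], [0.09, 2.58], [-1.31, 4.45], [0.11, 2.69], [-2.54, 2.54]. Speed limits (rad/s): [2.39, 2.39, 3.01, 3.14, 3.14, 3.14].

### API

Orientations are given as a unit quaternion [w, x, y, z].
In Python, from cell import sensors, vision, sign_off gives the robot as it stands.
- The arm moves only by the shell command python3 -m crank 'ROWS'. ROWS is JSON, a list of rows, each an object with "hand": the finger opening in mm, from 0 to 87.8; "delta_pos": the shift along the tool's x, y, z in mm, a list of three; "turn": the turn about the tool's z in rad. In form: [{"hand": hand, "delta_pos": [tx, ty, tz], "turn": turn}, ...]. A call has 1 to 20 rows; each row is the pose to reach, as a shift and turn from the pose commanded when the call began, along the tool's axes at that moment; what a row does not reach only later rows make up. A row lasts 1/10 s, in which the tool goes at most 50 mm and 8.59 degrees, less where a joint would pass 70% of its speed; a pose out of reach is approached as far as the arm can. A call with a gripper value outside its range is refused whole. The fingers move at their own pace and stop on an object; the grip force is fixed at half the most. Time passes only in rows, so rows that repeat a pose let the fingers close. It gives the time, the measured TCP pose, the force, the opening and the grip force at its end, in the units of the state.
- sensors.state(): the state, without advancing time (a new reading comes with each control period).
- vision.get_image(name): name is "side" or "top" or "wrist"; returns a dict with "color" (420x560x3 uint8, red, green, blue), "fx", "fy", "cx", "cy" (pixels), "dist" ([k1, k2, p1, p2, k3] as OpenCV has them; the pictures are not rectified), "world_to_cam" (4x4, takes a point from world to camera coordinates); the wrist camera has in their place "tool_from_camera" (4x4, takes a point from camera to tool coordinates, whose origin is the TCP and whose axes are the flange's). Camera axes: x right, y up, looking along -z (the intrinsics and any distortion apply to the point x, -y, -z); pixel columns grow to the right and rows downward; lengths in mm; the calibration is good to about 2 mm. A picture is of the moment at which its call begins: read the wrist's pose just before it. There is no depth.
- sign_off(): hands the job in; it is judged then, once.
The state is a dict: "t": time; "q": joint angles; "joint_velocities": joint speeds; "tau": joint torques, N m; "tcp_pos": TCP position; "eef_rot": TCP orientation; "wrist_force": force on the tool from outside, world axes, zero at the start; "moment": the same for the moment, N m; "finger_gap": finger opening in mm; "gripper_force": force on a finger pad.
Only numpy, scipy, OpenCV 4.12 (cv2) and the standard library are available. Lean on these libraries where they do the work, as an engineer would, in place of code of your own. Each camera call takes 0.05 s, during which the arm holds its last target. There are 200 camera calls.

## Working session

There is one attempt and no reset: what is moved stays moved. The work goes in short steps, Python scripts to look and compute and a shell command to move; the robot and the scene stay as the last step left them, time stands still between calls to the robot, and variables do not carry over. Pictures are saved under pics/ and viewed, at most 17 in all, crops included, and the job is handed in when it is done.

```bash
ls; mkdir -p pics; cat > h.py <<'E'
import numpy as np, cv2
from cell import sensors, vision
from scipy.spatial.transform import Rotation as R
def T_tool(s):
    q=s["eef_rot"]; T=np.eye(4); T[:3,:3]=R.from_quat([q[1],q[2],q[3],q[0]]).as_matrix(); T[:3,3]=s["tcp_pos"]; return T
def grab(name,fn=None):
    s=sensors.state(); im=vision.get_image(name)
    c2w = T_tool(s)@np.array(im["tool_from_camera"]) if name=="wrist" else np.linalg.inv(np.array(im["world_to_cam"]))
    im["c2w"]=c2w; im["s"]=s
    if fn: cv2.imwrite("pics/"+fn, cv2.cvtColor(im["color"],cv2.COLOR_RGB2BGR))
    return im
def K(im): return np.array([[im["fx"],0,im["cx"]],[0,im["fy"],im["cy"]],[0,0,1.]])
def ray(im,px):
    p=cv2.undistortPoints(np.array(px,float).reshape(-1,1,2),K(im),np.array(im["dist"],float)).reshape(-1,2)
    d=np.c_[p[:,0],-p[:,1],-np.ones(len(p))]@im["c2w"][:3,:3].T
    return im["c2w"][:3,3],d
def on_z(im,px,z):
    o,d=ray(im,px); t=(z-o[2])/d[:,2]; return o+d*t[:,None]
def proj(im,P):
    P=np.atleast_2d(np.array(P,float)); C=(P-im["c2w"][:3,3])@im["c2w"][:3,:3]
    return cv2.projectPoints(C*[1,-1,-1],np.zeros(3),np.zeros(3),K(im),np.array(im["dist"],float))[0].reshape(-1,2)
def blobs(m,amin=60):
    n,l,st,c=cv2.connectedComponentsWithStats(m.astype(np.uint8)); return [(tuple(np.round(c[i],1)),int(st[i,4]),tuple(st[i,:4].tolist())) for i in range(1,n) if st[i,4]>=amin]
E
python3 - <<'E'
from h import *
s=sensors.state(); print(s)
ims=[grab(n) for n in("top","side","wrist")]
for n,i in zip(("top","side","wrist"),ims): cv2.imwrite(f"pics/a_{n}.png",cv2.resize(i["color"][:,:,::-1],(800,600),interpolation=cv2.INTER_CUBIC)); print(n,i["c2w"].round(3).tolist(),i["fx"],i["dist"])
E
```

```text
pics
{'t': 0.0, 'q': array([ 1.19699518e+00,  4.23803151e-01,  1.63070672e+00, -2.53295911e-05,
        1.08857104e+00, -1.90258708e-02]), 'joint_velocities': array([ 0.00052709,  0.0004635 , -0.00060709,  0.00072251,  0.00017488,
        0.00027859]), 'tau': array([ 2.09303631e-03, -5.44646966e+01, -2.73653966e+01,  6.45476324e-02,
        2.29687616e-02, -9.30747183e-05]), 'tcp_pos': array([217.00135186, 585.81335802, 403.91844797]), 'eef_rot': array([-1.34219230e-04,  1.76452973e-01,  9.84308790e-01, -7.32013946e-04]), 'wrist_force': array([ 0.5596919 ,  0.2448228 , -0.29551839]), 'moment': array([-0.03323061,  0.00742363, -0.0163114 ]), 'gripper_force': 0.0, 'finger_gap': 87.65026176547676}
top [[-0.022, 0.996, -0.082, 436.946], [-1.0, -0.023, -0.015, -23.38], [-0.017, 0.081, 0.997, 1140.47], [0.0, 0.0, 0.0, 1.0]] 444.309944121879 [-0.09563077  0.          0.          0.          0.        ]
side [[0.932, 0.196, -0.306, 216.285], [-0.363, 0.548, -0.754, -775.034], [0.02, 0.813, 0.582, 697.848], [0.0, 0.0, 0.0, 1.0]] 438.39476120816016 [-0.089642  0.        0.        0.        0.      ]
wrist [[0.348, -0.897, -0.271, 142.386], [0.938, 0.332, 0.103, 612.8], [-0.002, -0.29, 0.957, 384.042], [0.0, 0.0, 0.0, 1.0]] 334.71038792001656 [-0.05365201  0.          0.          0.          0.        ]
```

View pics/a_top.png

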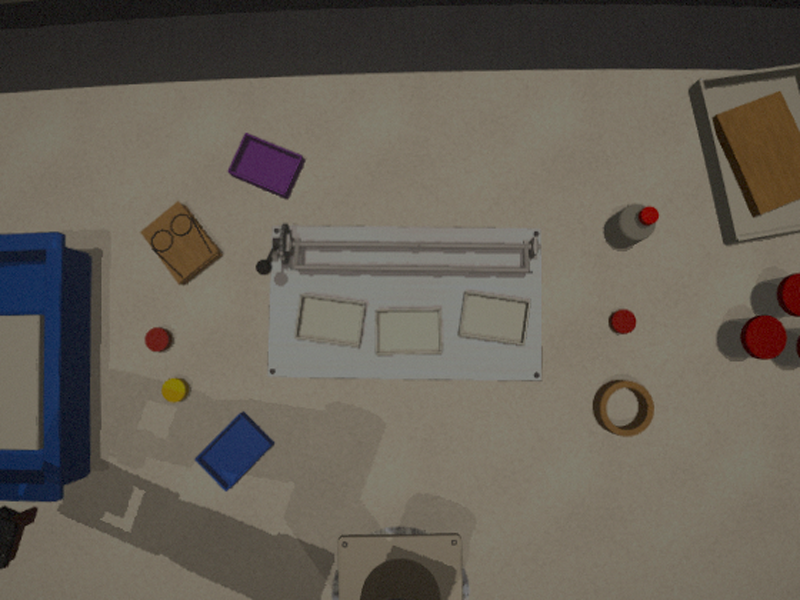

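View pics/a_side.png

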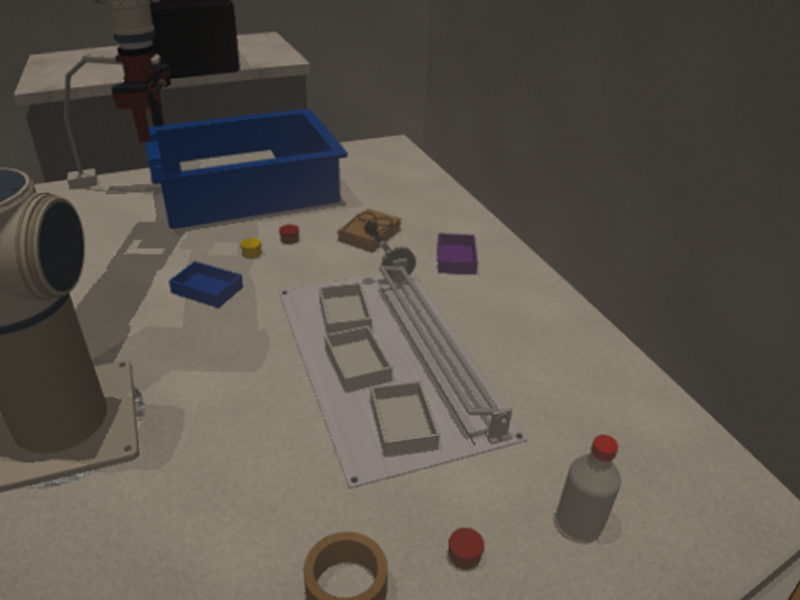

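The top view (800-px scale) shows the deck at about (270–541, 228–380), three trays at (332,320), (409,331) and (494,318), and the knob at (264,267). The red-lid candidates are:
- (158,340) and (622,321): squat, standing on the bench beside the deck, so these are the pots.
- (649,215): the wash bottle's cap.
- (765,337) and (795,295): large bystanders.
- (175,390): the yellow look-alike.

The side view agrees.

```bash
python3 - <<'E'
from h import *
t=grab("top"); s=grab("side")
for n,i in(("top",t),("side",s)):
    hsv=cv2.cvtColor(i["color"],cv2.COLOR_RGB2HSV)
    red=((hsv[...,0]<8)|(hsv[...,0]>172))&(hsv[...,1]>150)&(hsv[...,2]>60)
    for b in blobs(red,40): print(n,"red",b,on_z(i,b[0],28)[0].round(1))
hsv=cv2.cvtColor(t["color"],cv2.COLOR_RGB2HSV); 
print(hsv[250,200],hsv[225,235],hsv[250,300], hsv[187,184])
# deck mask: low saturation & bright
m=((hsv[...,1]<32)&(hsv[...,2]>110)).astype(np.uint8); m[:, :170]=0; m[:,400:]=0; m[:140]=0;m[280:]=0
m=cv2.morphologyEx(m,cv2.MORPH_CLOSE,np.ones((5,5)))
c=max(cv2.findContours(m,cv2.RETR_EXTERNAL,cv2.CHAIN_APPROX_NONE)[0],key=cv2.contourArea)
r=cv2.boxPoints(cv2.minAreaRect(c)); print(r, on_z(t,r,4).round(1))
a=t["color"][145:280,170:395,::-1]; a=cv2.resize(a,(800,480),interpolation=cv2.INTER_CUBIC); cv2.imwrite("pics/b.png",cv2.convertScaleAbs(a,alpha=1.4))
lm=[]
for b in((110,238),(435,225)):
    pass
cr=[t["color"][225-18:225+38,90:146],t["color"][205:261,407:463]]
cv2.imwrite("pics/pots.png",cv2.resize(np.hstack(cr)[:,:,::-1],(800,400),interpolation=cv2.INTER_CUBIC))
E
```

```text
top red ((np.float64(454.2), np.float64(150.3)), 124, (448, 145, 13, 12)) [ 666.  -462.1   28. ]
top red ((np.float64(554.3), np.float64(205.3)), 278, (548, 192, 12, 29)) [ 518.3 -722.4   28. ]
top red ((np.float64(436.1), np.float64(224.6)), 221, (428, 217, 17, 16)) [ 476.8 -404.3   28. ]
top red ((np.float64(535.8), np.float64(235.6)), 683, (522, 221, 29, 30)) [ 441.6 -666.    28. ]
top red ((np.float64(109.6), np.float64(237.4)), 210, (102, 230, 16, 16)) [463.  424.8  28. ]
side red ((np.float64(201.7), np.float64(160.4)), 55, (196, 158, 12, 6)) [461.4 425.4  28. ]
side red ((np.float64(423.6), np.float64(310.7)), 159, (416, 305, 16, 13)) [ 734.2 -334.3   28. ]
side red ((np.float64(326.1), np.float64(380.1)), 355, (315, 371, 23, 19)) [ 475.1 -405.2   28. ]
[ 40   6 131] [ 24  31 132] [ 34  14 132] [26 46 39]
[[186.74477 263.8678 ]
 [188.27974 156.41829]
 [380.92615 159.17038]
 [379.39117 266.61987]] [[ 391.9  230.8    4. ]
 [ 670.9  225.2    4. ]
 [ 651.  -276.3    4. ]
 [ 374.3 -261.1    4. ]]
```

View pics/b.png

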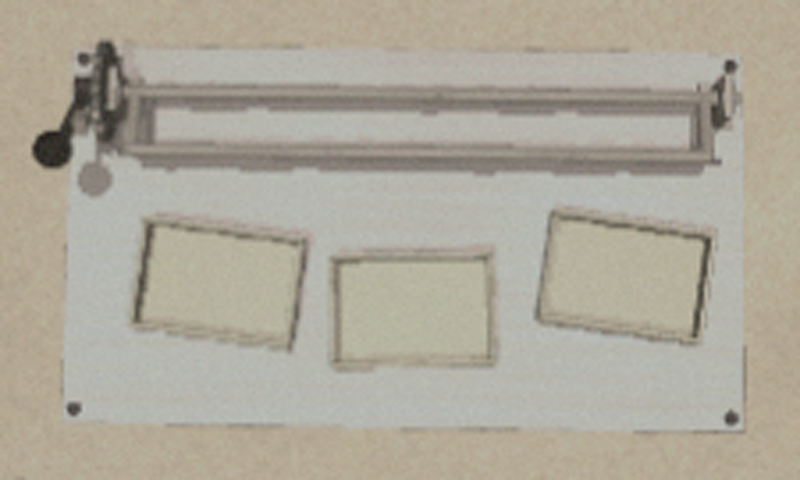

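View pics/pots.png

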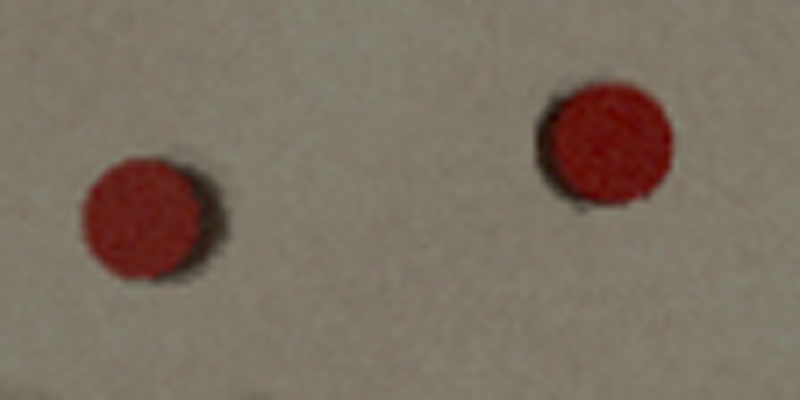

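The enlarged crops confirm two squat red-lidded pots, at top native (110,237) and (436,225). The deck corners in the crop are about (64,421), (742,431), (741,53) and (75,47). The bar lies low and the knob leans towards the robot.

```bash
cat >> h.py <<'E'
import json,os
def deck(): return json.load(open("deck.json"))   # x,y,yaw
def d2w(p):
    x,y,a=deck(); p=np.atleast_2d(p)[:,:2]; return p@np.array([[np.cos(a),np.sin(a)],[-np.sin(a),np.cos(a)]])+[x,y]
def w2d(p):
    x,y,a=deck(); p=np.atleast_2d(p)[:,:2]-[x,y]; return p@np.array([[np.cos(a),-np.sin(a)],[np.sin(a),np.cos(a)]])
def toolyaw(T): return np.arctan2(-T[1,0],-T[0,0])  # direction of -x tool in world; 0 = tool y along +y
def go(xy,ztip,yaw):  # world target of fingertips
    s=sensors.state(); T=T_tool(s); p=np.array([*np.ravel(xy)[:2],ztip+182])
    d=T[:3,:3].T@(p-T[:3,3]); w=(toolyaw(T)-yaw+np.pi)%(2*np.pi)-np.pi
    print("go",d.round(1),"turn",round(w,3),"now deck",w2d(T[:2,3]).round(1) if os.path.exists("deck.json") else "", "tipz",round(T[2,3]-182,1),"t",round(s["t"],1))
E
python3 - <<'E'
from h import *
t=grab("top")
f=lambda p:np.array(p)/3.5556+[170,145]-0.36
c=on_z(t,f([(64,421),(742,431),(741,53),(75,47)]),4); print(c.round(1))
m=np.array([(-195,255),(-195,-235),(80,-235),(80,255)],float)
# rigid fit
cm,cc=m.mean(0),c[:,:2].mean(0); H=(m-cm).T@(c[:,:2]-cc); a=np.arctan2(H[0,1]-H[1,0],H[0,0]+H[1,1])
Rm=np.array([[np.cos(a),-np.sin(a)],[np.sin(a),np.cos(a)]]); o=cc-Rm@cm
json.dump([*o,a],open("deck.json","w")); print("deck",o,a,"res",(w2d(c)-m).round(1))
k=on_z(t,f([(51,149)]),102); print("knob",w2d(k))
print("pots",w2d([[463,424.8],[476,-404.7]]))
for nm,q in (("L",[(147,218),(308,238),(291,349),(133,324)]),("M",[(331,255),(494,250),(496,362),(334,368)]),("R",[(555,210),(715,234),(699,342),(537,319)])):
    w=w2d(on_z(t,f(q),34)); print(nm,w.round(0).tolist(),w.mean(0))
k=d2w([-75,240])[0]; go(k,170,a)
print(toolyaw(T_tool(sensors.state())))
E
```

```text
[[ 394.   228.5    4. ]
 [ 376.3 -258.5    4. ]
 [ 650.1 -268.7    4. ]
 [ 666.8  218.7    4. ]]
deck [578.91754337 -32.05078176] -0.03561798020623363 res [[ 0.9 -1.2]
 [ 0.6  1.5]
 [-0.4  1. ]
 [-1.1 -1.2]]
knob [[ -9.28689223 246.13554407]]
pots [[-132.11268404  452.43314685]
 [ -89.58206138 -376.07780427]]
L [[-49.0, 192.0], [-62.0, 78.0], [-140.0, 88.0], [-124.0, 200.0]] [-93.63686727 139.42933872]
M [[-74.0, 61.0], [-69.0, -53.0], [-147.0, -55.0], [-153.0, 58.0]] [-110.43896687    2.77028093]
R [[-40.0, -96.0], [-56.0, -208.0], [-131.0, -197.0], [-117.0, -84.0]] [ -85.86209239 -146.16772838]
go [-407.5 -249.5   52.5] turn -0.319 now deck [[-383.6  604.8]] tipz 222.4 t 0.3
-0.3547728549260368
```

```bash
python3 -m crank '[{"hand":0,"delta_pos":[-100,-60,0],"turn":-0.12},{"hand":0,"delta_pos":[-407,-250,0],"turn":-0.319},{"hand":0,"delta_pos":[-407,-250,0],"turn":-0.319},{"hand":0,"delta_pos":[-407,-250,0],"turn":-0.319},{"hand":0,"delta_pos":[-407,-250,0],"turn":-0.319},{"hand":0,"delta_pos":[-407,-250,0],"turn":-0.319},{"hand":0,"delta_pos":[-407,-250,0],"turn":-0.319},{"hand":0,"delta_pos":[-407,-250,0],"turn":-0.319},{"hand":0,"delta_pos":[-407,-250,0],"turn":-0.319},{"hand":0,"delta_pos":[-407,-250,0],"turn":-0.319},{"hand":0,"delta_pos":[-407,-250,20],"turn":-0.319},{"hand":0,"delta_pos":[-407,-250,52],"turn":-0.319},{"hand":0,"delta_pos":[-407,-250,52],"turn":-0.319}]'
python3 - <<'E'
from h import *
w=grab("wrist"); print(w["c2w"].round(2).tolist())
cv2.imwrite("pics/c.png",cv2.resize(w["color"][:,:,::-1],(800,600)))
a=deck()[2]; go(d2w([-45,244]),105,a)
for z,x in((121,-11.5),(102,-33)): print(proj(w,[*d2w([x,240])[0],z])*800/560)
E
```

```text
t: 1.6
tcp_pos: [510.7, 209.3, 349.5]
eef_rot: [-0.003, 0.018, 1.0, -0.001]
wrist_force: [-0.6, -0.0, 0.5]
finger_gap: 0.6
gripper_force: 0.0
[[0.04, -0.96, -0.28, 431.1], [1.0, 0.03, 0.01, 211.47], [-0.0, -0.28, 0.96, 330.02], [0.0, 0.0, 0.0, 1.0]]
go [-31.4   4.8  64.2] turn -0.0 now deck [[-76.2 239.3]] tipz 169.3 t 1.6
[[401.44196555 458.03433727]]
[[401.24439702 402.1626043 ]]
```

View pics/c.png

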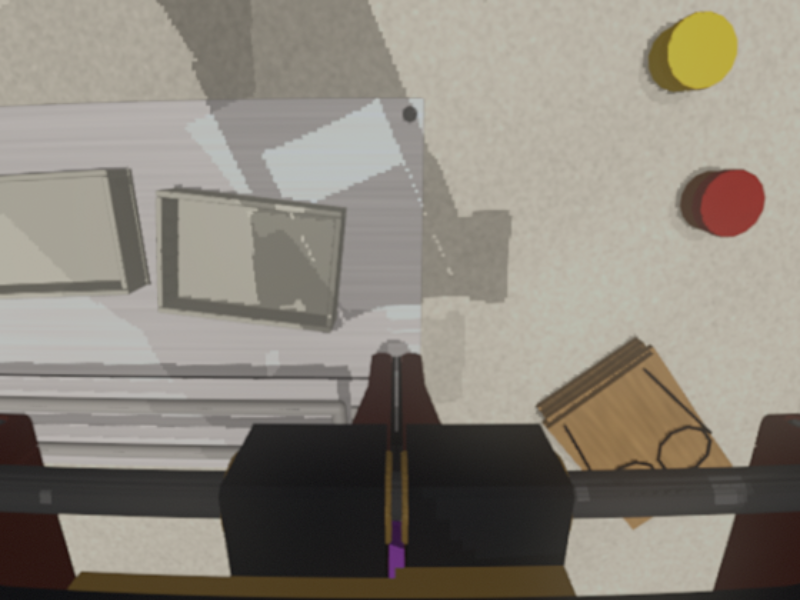

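The wrist view shows the scribed line at row ~376, the left tray, and the left pot and yellow pot at right. The knob is hidden behind the fingers, as predicted, so I'll push the lever now.

```bash
python3 -m crank '[{"hand":0,"delta_pos":[0,5,35],"turn":0},{"hand":0,"delta_pos":[0,5,62],"turn":0},{"hand":0,"delta_pos":[-20,5,62],"turn":0},{"hand":0,"delta_pos":[-35,5,62],"turn":0},{"hand":0,"delta_pos":[-45,5,62],"turn":0},{"hand":0,"delta_pos":[-55,5,60],"turn":0},{"hand":0,"delta_pos":[-65,5,58],"turn":0},{"hand":0,"delta_pos":[-75,5,56],"turn":0},{"hand":0,"delta_pos":[-85,5,54],"turn":0},{"hand":0,"delta_pos":[-95,5,54],"turn":0},{"hand":0,"delta_pos":[-105,5,54],"turn":0},{"hand":0,"delta_pos":[-112,5,54],"turn":0},{"hand":0,"delta_pos":[-119,5,54],"turn":0},{"hand":0,"delta_pos":[-124,5,54],"turn":0},{"hand":0,"delta_pos":[-124,5,54],"turn":0}]'
python3 - <<'E'
from h import *
go([0,0],0,deck()[2])
t=grab("top"); s=grab("side")
a=cv2.resize(t["color"][130:200,160:400,::-1],(800,233)); b=cv2.resize(s["color"][150:320,190:370,::-1],(381,360)); cv2.imwrite("pics/d.png",np.vstack([a,np.hstack([b,np.zeros((360,419,3),np.uint8)])]))
E
```

```text
t: 3.15
tcp_pos: [635.7, 211.1, 299.3]
eef_rot: [-0.002, 0.018, 1.0, 0.0]
wrist_force: [-8.6, 0.3, 6.6]
finger_gap: 0.4
gripper_force: 4.0
go [ 627.2 -234.   119.3] turn -0.001 now deck [[ 48.1 245. ]] tipz 117.3 t 3.1
```

View pics/d.png

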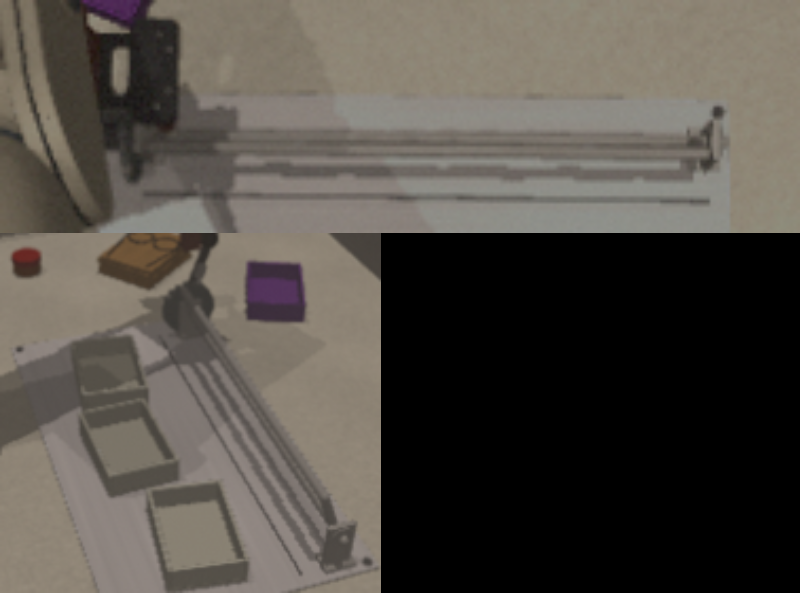

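The bar is nearly upright. I'll push 6 mm more into the last notch, back away, and check the bar's position.

```bash
python3 -m crank '[{"hand":0,"delta_pos":[-3,0,0],"turn":0},{"hand":0,"delta_pos":[-6,0,0],"turn":0},{"hand":0,"delta_pos":[-6,0,0],"turn":0}]'; python3 -m crank '[{"hand":0,"delta_pos":[20,0,0],"turn":0},{"hand":0,"delta_pos":[60,0,-20],"turn":0},{"hand":0,"delta_pos":[100,0,-60],"turn":0},{"hand":0,"delta_pos":[150,0,-60],"turn":0},{"hand":87,"delta_pos":[190,0,-60],"turn":0},{"hand":87,"delta_pos":[190,0,-60],"turn":0},{"hand":87,"delta_pos":[190,0,-60],"turn":0}]'
python3 - <<'E'
from h import *
t=grab("top"); s=grab("side")
for im,nm in((t,"t"),(s,"s")):
  for a in(0.9,1.2):
    print(nm,a,"bar right end",proj(im,[*d2w([40-45*np.cos(a),-200])[0],41+45*np.sin(a)]).round(1),"knob",proj(im,[*d2w([40-95*np.sin(np.radians(50)-a),240])[0],41+95*np.cos(np.radians(50)-a)]).round(1))
a=cv2.resize(t["color"][130:200,160:400,::-1],(800,233)); b=cv2.resize(s["color"][150:320,190:370,::-1],(381,360)); cv2.imwrite("pics/e.png",np.vstack([a,np.hstack([b,np.zeros((360,419,3),np.uint8)])]))
hsv=cv2.cvtColor(t["color"],cv2.COLOR_RGB2HSV)
print(blobs((hsv[...,2]<40)[120:200,160:220],15))
go([463.5,424.8],80,deck()[2])
red=((hsv[...,0]<8)|(hsv[...,0]>172))&(hsv[...,1]>150)&(hsv[...,2]>60)
for b in blobs(red,40): print(b,on_z(t,b[0],28)[0].round(1))
E
```

```text
t: 3.55
tcp_pos: [639.3, 211.1, 298.8]
eef_rot: [-0.005, 0.018, 1.0, -0.0]
wrist_force: [-20.1, 2.0, 13.5]
finger_gap: 0.1
gripper_force: 9.8
t: 4.25
tcp_pos: [452.3, 217.7, 359.6]
eef_rot: [0.001, 0.017, 1.0, 0.0]
wrist_force: [0.5, -0.8, 0.4]
finger_gap: 20.8
gripper_force: 0.0
t 0.9 bar right end [[370.5 181.2]] knob [[184.  162.4]]
t 1.2 bar right end [[371. 176.]] knob [[184.9 150.9]]
s 0.9 bar right end [[337.9 279.1]] knob [[278.7 152.4]]
s 1.2 bar right end [[343.4 275.4]] knob [[288.2 152.6]]
[((np.float64(24.8), np.float64(30.9)), 67, (20, 26, 10, 11))]
go [ -2.2 207.2  97.5] turn -0.0 now deck [[-134.1  245.2]] tipz 177.3 t 4.3
((np.float64(454.0), np.float64(150.6)), 132, (448, 145, 13, 13)) [ 665.2 -461.6   28. ]
((np.float64(554.3), np.float64(205.4)), 281, (548, 192, 12, 29)) [ 518.  -722.4   28. ]
((np.float64(436.0), np.float64(224.5)), 224, (428, 217, 17, 16)) [ 477. -404.   28.]
((np.float64(535.7), np.float64(235.6)), 684, (522, 221, 29, 30)) [ 441.6 -665.7   28. ]
```

View pics/e.png

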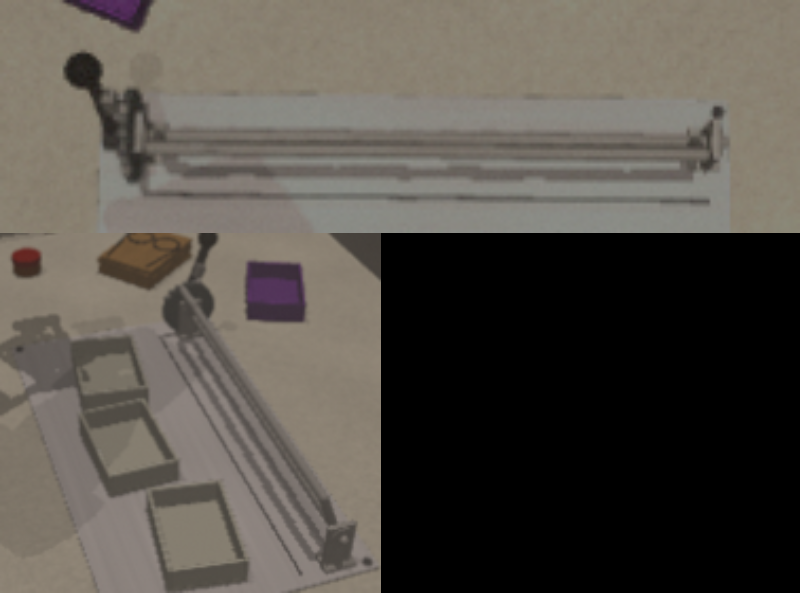

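The knob is at native (184.8,150.9) against a predicted (184.9,150.9), so it is in the 1.2 notch and the bar is up. Next is the left pot, with a wrist look on the way.

```bash
python3 -m crank '[{"hand":87,"delta_pos":[20,50,0],"turn":0},{"hand":87,"delta_pos":[50,100,40],"turn":0},{"hand":87,"delta_pos":[50,150,80],"turn":0},{"hand":87,"delta_pos":[50,207,100],"turn":0},{"hand":87,"delta_pos":[50,207,100],"turn":0},{"hand":87,"delta_pos":[50,207,100],"turn":0}]'
cat >> h.py <<'E'
def redpots(im,z=28,amin=300):
    hsv=cv2.cvtColor(im["color"],cv2.COLOR_RGB2HSV)
    red=((hsv[...,0]<8)|(hsv[...,0]>172))&(hsv[...,1]>140)&(hsv[...,2]>50)
    for b in blobs(red,amin): print("red",b,on_z(im,b[0],z)[0].round(1))
E
python3 - <<'E'
from h import *
w=grab("wrist","f.png"); redpots(w); print(proj(w,[463,425,28]))
go([463.5,424.8],7,deck()[2])
E
```

```text
t: 4.95
tcp_pos: [410.3, 430.2, 255.5]
eef_rot: [-0.0, 0.017, 1.0, -0.0]
wrist_force: [0.3, -0.5, 0.5]
finger_gap: 76.9
gripper_force: 0.0
red ((np.float64(272.8), np.float64(302.8)), 2367, (244, 277, 58, 53)) [461.4 424.5  28. ]
[[273.631967   304.77019453]]
go [-53.4  -1.5  67.4] turn 0.002 now deck [[-185.   453.9]] tipz 74.4 t 5.0
```

View pics/f.png

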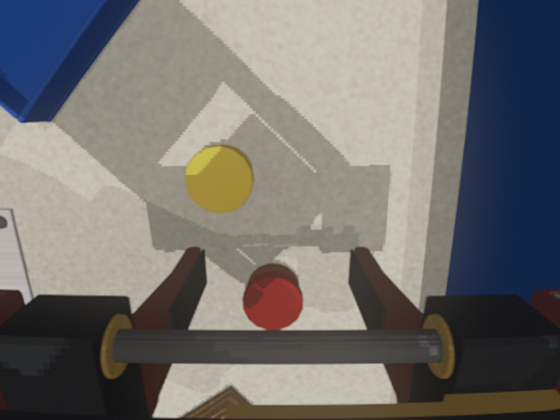

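The wrist view shows the red pot at (273,303) between the fingers, with the yellow one clear at (219,179). I'll grasp it.

```bash
python3 -m crank '[{"hand":87,"delta_pos":[-52,-1.5,20],"turn":0},{"hand":87,"delta_pos":[-52,-1.5,20],"turn":0},{"hand":87,"delta_pos":[-52,-1.5,50],"turn":0},{"hand":87,"delta_pos":[-52,-1.5,67],"turn":0},{"hand":87,"delta_pos":[-52,-1.5,67],"turn":0},{"hand":25,"delta_pos":[-52,-1.5,67],"turn":0},{"hand":25,"delta_pos":[-52,-1.5,67],"turn":0},{"hand":25,"delta_pos":[-52,-1.5,67],"turn":0},{"hand":25,"delta_pos":[-52,-1.5,67],"turn":0},{"hand":25,"delta_pos":[-52,-1.5,67],"turn":0},{"hand":25,"delta_pos":[-52,-1.5,67],"turn":0}]'
python3 - <<'E'
from h import *
go(d2w([-94,142]),14,deck()[2]-0.114)
t=grab("top"); f=cv2.cvtColor(t["color"],cv2.COLOR_RGB2HSV)
E
```

```text
t: 6.1
tcp_pos: [461.5, 422.9, 192.1]
eef_rot: [0.0, 0.018, 1.0, 0.0]
wrist_force: [-0.5, -0.9, 2.4]
finger_gap: 43.6
gripper_force: 30.0
go [ -39.5 -308.5   -4.1] turn 0.114 now deck [[-133.5  450.5]] tipz 10.1 t 6.1
```

```bash
python3 -m crank '[{"hand":25,"delta_pos":[0,0,-40],"turn":0},{"hand":25,"delta_pos":[0,0,-80],"turn":0},{"hand":25,"delta_pos":[-10,-50,-80],"turn":0},{"hand":25,"delta_pos":[-20,-95,-80],"turn":0},{"hand":25,"delta_pos":[-30,-140,-80],"turn":0.05},{"hand":25,"delta_pos":[-39,-185,-80],"turn":0.114},{"hand":25,"delta_pos":[-39,-230,-80],"turn":0.114},{"hand":25,"delta_pos":[-39,-275,-80],"turn":0.114},{"hand":25,"delta_pos":[-39,-308,-80],"turn":0.114},{"hand":25,"delta_pos":[-39,-308,-80],"turn":0.114},{"hand":25,"delta_pos":[-39,-308,-80],"turn":0.114}]'
python3 - <<'E'
from h import *
w=grab("wrist","g.png")
go(d2w([-94,142]),17,deck()[2]-0.114)
E
```

```text
t: 7.25
tcp_pos: [489.5, 112.9, 271.8]
eef_rot: [0.0, 0.076, 0.997, 0.0]
wrist_force: [-0.3, 0.3, -0.2]
finger_gap: 43.3
gripper_force: 30.0
go [-0.4 -0.4 72.8] turn -0.001 now deck [[-94.4 142.5]] tipz 89.8 t 7.3
```

View pics/g.png

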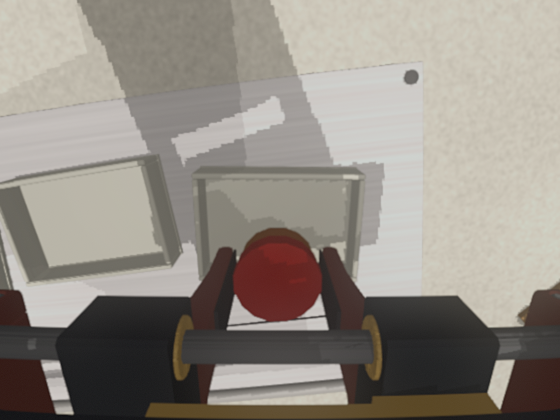

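The pot hangs over the left tray, which is square to the tool with its near rim at row ~171 and columns 193–365. I'll place it, opening only part-way because of the walls.

```bash
python3 -m crank '[{"hand":25,"delta_pos":[0,0,40],"turn":0},{"hand":25,"delta_pos":[0,0,62],"turn":0},{"hand":25,"delta_pos":[0,0,72],"turn":0},{"hand":25,"delta_pos":[0,0,72],"turn":0},{"hand":25,"delta_pos":[0,0,73],"turn":0},{"hand":58,"delta_pos":[0,0,73],"turn":0},{"hand":58,"delta_pos":[0,0,73],"turn":0},{"hand":58,"delta_pos":[0,0,73],"turn":0},{"hand":58,"delta_pos":[0,0,30],"turn":0},{"hand":58,"delta_pos":[0,0,-10],"turn":0},{"hand":58,"delta_pos":[0,0,-20],"turn":0}]'
python3 - <<'E'
from h import *
t=grab("top"); redpots(t,28,100)
go([476-50,-404.5],75,deck()[2])
E
```

```text
t: 8.4
tcp_pos: [490.6, 113.7, 295.3]
eef_rot: [0.003, 0.075, 0.997, 0.001]
wrist_force: [0.0, -0.1, -0.0]
finger_gap: 58.2
gripper_force: 0.0
red ((np.float64(453.5), np.float64(150.8)), 144, (447, 145, 14, 13)) [ 664.7 -460.2   28. ]
red ((np.float64(554.1), np.float64(205.2)), 290, (547, 191, 13, 30)) [ 518.6 -721.9   28. ]
red ((np.float64(436.0), np.float64(224.7)), 230, (428, 217, 17, 17)) [ 476.5 -404.    28. ]
red ((np.float64(535.6), np.float64(235.7)), 702, (521, 221, 30, 30)) [ 441.3 -665.4   28. ]
go [ -13.3 -522.1   37.2] turn -0.114 now deck [[-93.5 142.5]] tipz 113.2 t 8.4
```

```bash
python3 -m crank '[{"hand":87,"delta_pos":[0,-40,0],"turn":-0.114},{"hand":87,"delta_pos":[0,-90,0],"turn":-0.114},{"hand":87,"delta_pos":[0,-140,0],"turn":-0.114},{"hand":87,"delta_pos":[0,-190,0],"turn":-0.114},{"hand":87,"delta_pos":[0,-240,0],"turn":-0.114},{"hand":87,"delta_pos":[0,-290,0],"turn":-0.114},{"hand":87,"delta_pos":[0,-340,0],"turn":-0.114},{"hand":87,"delta_pos":[-13,-390,0],"turn":-0.114},{"hand":87,"delta_pos":[-13,-440,0],"turn":-0.114},{"hand":87,"delta_pos":[-13,-490,20],"turn":-0.114},{"hand":87,"delta_pos":[-13,-522,37],"turn":-0.114},{"hand":87,"delta_pos":[-13,-522,37],"turn":-0.114},{"hand":87,"delta_pos":[-13,-522,37],"turn":-0.114}]'
python3 - <<'E'
from h import *
w=grab("wrist","i.png"); redpots(w)
go([476,-404.5],7,deck()[2])
t=grab("top"); redpots(t,35,100)
E
```

```text
t: 9.75
tcp_pos: [423.5, -404.5, 253.0]
eef_rot: [-0.001, 0.019, 1.0, 0.001]
wrist_force: [0.5, 0.8, 0.1]
finger_gap: 87.2
gripper_force: 0.0
red ((np.float64(277.4), np.float64(305.2)), 2341, (249, 280, 58, 50)) [ 474.6 -406.7   28. ]
go [-52.2   1.1  64.6] turn -0.001 now deck [[-141.6 -377. ]] tipz 71.7 t 9.8
red ((np.float64(453.5), np.float64(150.7)), 142, (447, 145, 14, 13)) [ 663.6 -457.5   35. ]
red ((np.float64(554.2), np.float64(205.3)), 287, (547, 192, 13, 29)) [ 517.8 -717.8   35. ]
red ((np.float64(229.8), np.float64(223.6)), 215, (222, 216, 17, 16)) [491.3 114.4  35. ]
red ((np.float64(436.1), np.float64(223.7)), 196, (428, 217, 17, 15)) [ 478.8 -402.    35. ]
red ((np.float64(538.5), np.float64(231.8)), 429, (523, 221, 28, 26)) [ 451.  -669.9   35. ]
```

```bash
python3 -m crank '[{"hand":87,"delta_pos":[-52,0,20],"turn":0},{"hand":87,"delta_pos":[-52,0,20],"turn":0},{"hand":87,"delta_pos":[-52,0,50],"turn":0},{"hand":87,"delta_pos":[-52,0,63],"turn":0},{"hand":87,"delta_pos":[-52,0,63],"turn":0},{"hand":25,"delta_pos":[-52,0,63],"turn":0},{"hand":25,"delta_pos":[-52,0,63],"turn":0},{"hand":25,"delta_pos":[-52,0,63],"turn":0},{"hand":25,"delta_pos":[-52,0,63],"turn":0},{"hand":25,"delta_pos":[-52,0,63],"turn":0},{"hand":25,"delta_pos":[-52,0,63],"turn":0}]'
python3 - <<'E'
from h import *
go(d2w([-88,-146]),97,deck()[2]-0.142)
E
```

```text
t: 10.95
tcp_pos: [476.3, -406.5, 192.0]
eef_rot: [0.0, 0.018, 1.0, -0.0]
wrist_force: [-0.7, -0.2, 2.5]
finger_gap: 43.1
gripper_force: 30.0
go [ -1.1 231.9 -87.1] turn 0.142 now deck [[ -89.2 -377.9]] tipz 10.0 t 10.9
```

```bash
python3 -m crank '[{"hand":25,"delta_pos":[0,0,-45],"turn":0},{"hand":25,"delta_pos":[0,0,-87],"turn":0},{"hand":25,"delta_pos":[-1,40,-87],"turn":0.05},{"hand":25,"delta_pos":[-1,90,-87],"turn":0.1},{"hand":25,"delta_pos":[-1,140,-87],"turn":0.142},{"hand":25,"delta_pos":[-1,190,-87],"turn":0.142},{"hand":25,"delta_pos":[-1,232,-87],"turn":0.142},{"hand":25,"delta_pos":[-1,232,-87],"turn":0.142},{"hand":25,"delta_pos":[-1,232,-87],"turn":0.142}]'
python3 - <<'E'
from h import *
w=grab("wrist","j.png")
go(d2w([-88,-146]),17,deck()[2]-0.142)
E
```

```text
t: 11.85
tcp_pos: [485.8, -173.9, 278.9]
eef_rot: [0.0, 0.088, 0.996, -0.0]
wrist_force: [-0.2, -1.1, -0.8]
finger_gap: 43.6
gripper_force: 30.0
go [ 0.2 -0.  79.9] turn 0.001 now deck [[ -87.8 -146. ]] tipz 96.9 t 11.9
```

View pics/j.png

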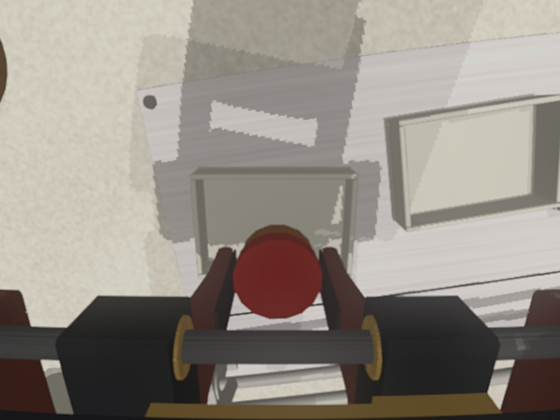

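The second pot hangs over the right tray, which is square to the tool with its near rim at row ~172 and columns 191–356. I'll lower it.

```bash
python3 -m crank '[{"hand":25,"delta_pos":[0,0,40],"turn":0},{"hand":25,"delta_pos":[0,0,68],"turn":0},{"hand":25,"delta_pos":[0,0,79],"turn":0},{"hand":25,"delta_pos":[0,0,79],"turn":0},{"hand":25,"delta_pos":[0,0,80],"turn":0},{"hand":58,"delta_pos":[0,0,80],"turn":0},{"hand":58,"delta_pos":[0,0,80],"turn":0},{"hand":58,"delta_pos":[0,0,80],"turn":0},{"hand":58,"delta_pos":[0,0,40],"turn":0},{"hand":58,"delta_pos":[50,0,-10],"turn":0},{"hand":87,"delta_pos":[60,0,-40],"turn":0},{"hand":87,"delta_pos":[60,0,-40],"turn":-0.142},{"hand":87,"delta_pos":[60,0,-40],"turn":-0.142}]'
python3 - <<'E'
from h import *
w=grab("wrist","k.png"); redpots(w,35)
t=grab("top"); redpots(t,35,100)
s=grab("side"); redpots(s,35,50)
cv2.imwrite("pics/k2.png",np.hstack([cv2.resize(w["color"][:,:,::-1],(480,360)),cv2.resize(s["color"][150:350,180:360,::-1],(320,356))[:356].copy() if 0 else cv2.resize(s["color"][150:350,180:360,::-1],(320,360))]))
# deck line in wrist image predicted, plus go pose
print(proj(w,np.c_[d2w([[0,-100],[0,-200],[-195,-235],[0,0]]),[4]*4]))
go(d2w([-150,-146]),10,deck()[2])
E
```

```text
t: 13.2
tcp_pos: [426.4, -164.0, 320.5]
eef_rot: [0.002, 0.017, 1.0, -0.001]
wrist_force: [-0.1, -0.1, -0.5]
finger_gap: 78.7
gripper_force: 0.0
red ((np.float64(266.9), np.float64(271.4)), 1610, (244, 250, 47, 44)) [ 483.5 -176.4   35. ]
red ((np.float64(453.6), np.float64(150.8)), 141, (447, 145, 14, 13)) [ 663.3 -457.7   35. ]
red ((np.float64(554.2), np.float64(205.3)), 287, (547, 191, 13, 30)) [ 517.8 -717.8   35. ]
red ((np.float64(229.8), np.float64(223.6)), 213, (222, 216, 17, 16)) [491.3 114.4  35. ]
red ((np.float64(535.6), np.float64(235.7)), 704, (521, 221, 30, 30)) [ 441.3 -661.4   35. ]
red ((np.float64(280.9), np.float64(286.4)), 201, (272, 280, 19, 14)) [ 484.6 -173.9   35. ]
red ((np.float64(423.7), np.float64(310.9)), 167, (416, 305, 16, 13)) [ 728.6 -339.4   35. ]
[[313.82507283 334.69482037]
 [219.01419444 334.40322123]
 [168.01189114 147.23616304]
 [407.75544096 333.89166171]]
go [  2.5  -8.7 126.2] turn -0.003 now deck [[-147.4 -137.3]] tipz 136.2 t 13.3
```

View pics/k2.png

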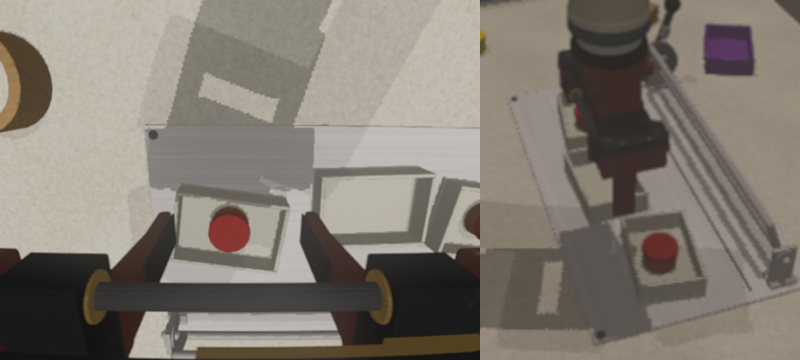

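Both pots stand upright in the left and right trays. Next I'll push the right tray squarely with both fingertips, stopping short of the line.

```bash
python3 -m crank '[{"hand":75,"delta_pos":[17,-8.7,0],"turn":0},{"hand":75,"delta_pos":[17,-8.7,45],"turn":0},{"hand":75,"delta_pos":[17,-8.7,90],"turn":0},{"hand":75,"delta_pos":[17,-8.7,123],"turn":0},{"hand":75,"delta_pos":[17,-8.7,123],"turn":0},{"hand":75,"delta_pos":[7,-8.7,123],"turn":0},{"hand":75,"delta_pos":[-3,-8.7,123],"turn":0},{"hand":75,"delta_pos":[-11,-8.7,123],"turn":0},{"hand":75,"delta_pos":[-18,-8.7,123],"turn":0},{"hand":75,"delta_pos":[-25,-8.7,123],"turn":0},{"hand":75,"delta_pos":[-32,-8.7,123],"turn":0},{"hand":75,"delta_pos":[-39,-8.7,123],"turn":0},{"hand":75,"delta_pos":[-45,-8.7,123],"turn":0},{"hand":75,"delta_pos":[-50,-8.7,123],"turn":0},{"hand":75,"delta_pos":[-52,-8.7,123],"turn":0},{"hand":75,"delta_pos":[-52,-8.7,123],"turn":0}]'
python3 - <<'E'
from h import *
go(d2w([-95,-146]),13,deck()[2])
E
python3 -m crank '[{"hand":75,"delta_pos":[10,0,0],"turn":0},{"hand":75,"delta_pos":[50,0,-20],"turn":0},{"hand":75,"delta_pos":[95,0,-60],"turn":0},{"hand":75,"delta_pos":[95,0,-90],"turn":0},{"hand":75,"delta_pos":[95,0,-90],"turn":0}]'
python3 - <<'E'
from h import *
w=grab("wrist","l.png"); go(d2w([-95,-146]),13,deck()[2])
print(proj(w,np.c_[d2w([[0,-100],[0,-200],[0,0],[-80,-146]]),[4,4,4,34]]))
t=grab("top","lt.png")
cv2.imwrite("pics/l2.png",np.vstack([cv2.resize(w["color"][180:360,60:460,::-1],(800,360)),cv2.resize(t["color"][160:250,280:390,::-1],(293,240),interpolation=cv2.INTER_CUBIC)[:, :].copy() if 0 else np.hstack([cv2.resize(t["color"][160:250,280:390,::-1],(293,240),interpolation=cv2.INTER_CUBIC),np.zeros((240,507,3),np.uint8)])]))
E
```

```text
t: 14.95
tcp_pos: [478.4, -174.5, 196.2]
eef_rot: [0.0, 0.018, 1.0, -0.0]
wrist_force: [-3.1, 1.0, 2.9]
finger_gap: 75.4
gripper_force: 1.6
go [-0.4 -0.1  1.2] turn 0.0 now deck [[ -95.4 -145.9]] tipz 14.2 t 14.9
t: 15.45
tcp_pos: [382.8, -171.6, 289.1]
eef_rot: [0.003, 0.018, 1.0, -0.001]
wrist_force: [0.4, 0.0, 0.3]
finger_gap: 75.2
gripper_force: 0.0
go [-94.8   0.8  93.3] turn -0.001 now deck [[-190.4 -146.5]] tipz 105.7 t 15.5
[[325.19575995 388.93171945]
 [226.33466043 388.78400446]
 [422.85650953 387.32002216]
 [279.8840736  343.94707068]]
```

View pics/l2.png

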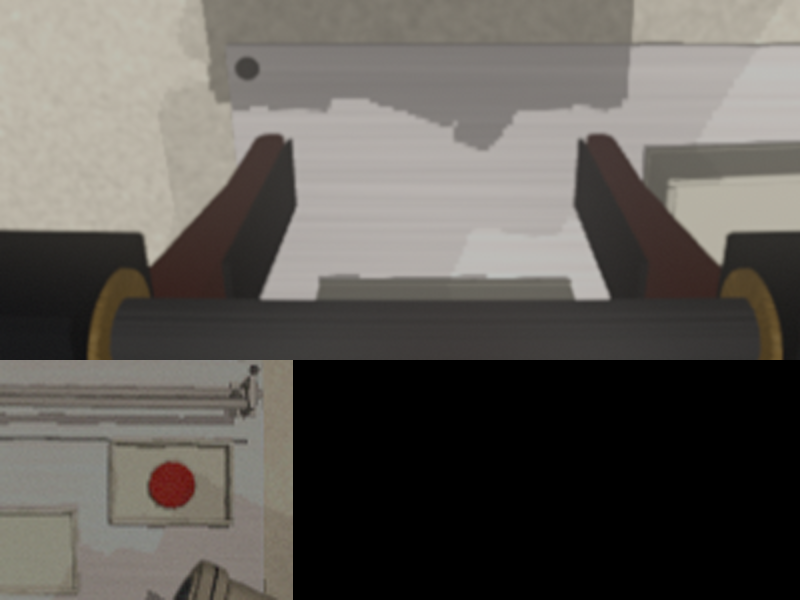

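The right tray is now square, with its far edge just short of the line in the top crop. The wrist view from here can't see the line. I'll coarse-push the middle and left trays the same way.

```bash
python3 -m crank '[{"hand":75,"delta_pos":[0,50,0],"turn":0},{"hand":75,"delta_pos":[0,100,0],"turn":0},{"hand":75,"delta_pos":[-14,149,0],"turn":0},{"hand":75,"delta_pos":[-14,149,40],"turn":0},{"hand":75,"delta_pos":[-14,149,80],"turn":0},{"hand":75,"delta_pos":[-14,149,93],"turn":0},{"hand":75,"delta_pos":[-18,149,93],"turn":0},{"hand":75,"delta_pos":[-28,149,93],"turn":0},{"hand":75,"delta_pos":[-36,149,93],"turn":0},{"hand":75,"delta_pos":[-44,149,93],"turn":0},{"hand":75,"delta_pos":[-52,149,93],"turn":0},{"hand":75,"delta_pos":[-60,149,93],"turn":0},{"hand":75,"delta_pos":[-68,149,93],"turn":0},{"hand":75,"delta_pos":[-76,149,93],"turn":0},{"hand":75,"delta_pos":[-84,149,93],"turn":0},{"hand":75,"delta_pos":[-90,149,93],"turn":0},{"hand":75,"delta_pos":[-94,149,93],"turn":0},{"hand":75,"delta_pos":[-95,149,93],"turn":0},{"hand":75,"delta_pos":[-95,149,93],"turn":0}]'
python3 - <<'E'
from h import *
go(d2w([-165,139]),100,deck()[2])
E
python3 -m crank '[{"hand":75,"delta_pos":[10,0,0],"turn":0},{"hand":75,"delta_pos":[40,0,-20],"turn":0},{"hand":75,"delta_pos":[70,0,-60],"turn":0},{"hand":75,"delta_pos":[70,0,-87],"turn":0},{"hand":75,"delta_pos":[70,50,-87],"turn":0},{"hand":75,"delta_pos":[70,100,-87],"turn":0},{"hand":75,"delta_pos":[70,136,-87],"turn":0},{"hand":75,"delta_pos":[70,136,-87],"turn":0}]'
python3 - <<'E'
from h import *
go(d2w([-95,139]),13,deck()[2]); t=grab("top"); redpots(t,35,100)
cv2.imwrite("pics/m.png",cv2.resize(t["color"][145:280,170:395,::-1],(800,480),interpolation=cv2.INTER_CUBIC))
E
```

```text
t: 17.45
tcp_pos: [483.2, -25.7, 193.0]
eef_rot: [-0.001, 0.018, 1.0, 0.0]
wrist_force: [-6.4, 0.1, 3.8]
finger_gap: 75.3
gripper_force: 3.1
go [ 69.3 136.1 -88.9] turn -0.0 now deck [[-95.9   2.9]] tipz 11.0 t 17.4
t: 18.25
tcp_pos: [419.3, 115.9, 280.5]
eef_rot: [0.002, 0.016, 1.0, 0.001]
wrist_force: [-0.6, 0.1, -0.2]
finger_gap: 75.1
gripper_force: 0.0
go [-69.4  -3.6  85.8] turn 0.004 now deck [[-164.8  142.2]] tipz 98.5 t 18.2
red ((np.float64(453.6), np.float64(150.6)), 140, (447, 145, 14, 13)) [ 663.8 -457.8   35. ]
red ((np.float64(554.2), np.float64(205.3)), 286, (547, 191, 13, 30)) [ 517.8 -717.8   35. ]
red ((np.float64(344.1), np.float64(206.5)), 222, (336, 198, 17, 17)) [ 527.4 -171.8   35. ]
red ((np.float64(232.0), np.float64(221.5)), 120, (222, 216, 17, 15)) [496.4 108.9  35. ]
red ((np.float64(535.6), np.float64(235.7)), 697, (522, 221, 29, 30)) [ 441.3 -661.4   35. ]
```

```bash
python3 -m crank '[{"hand":75,"delta_pos":[2,-2,40],"turn":0},{"hand":75,"delta_pos":[2,-2,75],"turn":0},{"hand":75,"delta_pos":[2,-2,86],"turn":0},{"hand":75,"delta_pos":[2,-2,86],"turn":0},{"hand":75,"delta_pos":[-8,-2,86],"turn":0},{"hand":75,"delta_pos":[-16,-2,86],"turn":0},{"hand":75,"delta_pos":[-24,-2,86],"turn":0},{"hand":75,"delta_pos":[-32,-2,86],"turn":0},{"hand":75,"delta_pos":[-40,-2,86],"turn":0},{"hand":75,"delta_pos":[-48,-2,86],"turn":0},{"hand":75,"delta_pos":[-56,-2,86],"turn":0},{"hand":75,"delta_pos":[-64,-2,86],"turn":0},{"hand":75,"delta_pos":[-68,-2,86],"turn":0},{"hand":75,"delta_pos":[-69,-2,86],"turn":0},{"hand":75,"delta_pos":[-69,-2,86],"turn":0}]'
python3 -m crank '[{"hand":75,"delta_pos":[10,0,0],"turn":0},{"hand":75,"delta_pos":[40,0,-20],"turn":0},{"hand":75,"delta_pos":[50,0,-70],"turn":0},{"hand":75,"delta_pos":[40,0,-120],"turn":0},{"hand":75,"delta_pos":[20,-30,-170],"turn":0},{"hand":75,"delta_pos":[-30,-70,-190],"turn":0},{"hand":75,"delta_pos":[-80,-110,-190],"turn":0},{"hand":75,"delta_pos":[-130,-140,-190],"turn":0},{"hand":75,"delta_pos":[-170,-140,-190],"turn":0},{"hand":75,"delta_pos":[-170,-140,-190],"turn":0},{"hand":75,"delta_pos":[-170,-140,-190],"turn":0}]'
python3 - <<'E'
from h import *
go(d2w([75,0]),200,deck()[2]); w=grab("wrist","n.png"); print(w["c2w"][:3,3])
cv2.imwrite("pics/n2.png",cv2.resize(w["color"][:,:,::-1],(800,600),interpolation=cv2.INTER_CUBIC))
print(proj(w,np.c_[d2w([[0,-200],[0,0],[0,200]]),[4,4,4]])); redpots(w,35)
E
```

```text
t: 19.8
tcp_pos: [487.6, 108.3, 194.0]
eef_rot: [0.0, 0.018, 1.0, 0.0]
wrist_force: [-1.5, -0.9, 1.3]
finger_gap: 75.2
gripper_force: 0.9
t: 20.9
tcp_pos: [655.1, -39.4, 383.6]
eef_rot: [0.002, 0.019, 1.0, -0.0]
wrist_force: [0.1, 1.0, 0.6]
finger_gap: 75.1
gripper_force: 0.0
go [1.4 4.6 1.6] turn -0.002 now deck [[76.4 -4.6]] tipz 201.6 t 20.9
[575.62708328 -37.1135188  363.33769443]
[[ 92.49857939 114.06842027]
 [282.5348112  111.85395604]
 [472.35270031 113.24667447]]
red ((np.float64(128.2), np.float64(60.5)), 1711, (106, 37, 45, 48)) [ 526.4 -172.7   35. ]
red ((np.float64(441.1), np.float64(62.8)), 1682, (419, 40, 45, 47)) [539.1 115.3  35. ]
```

View pics/n2.png

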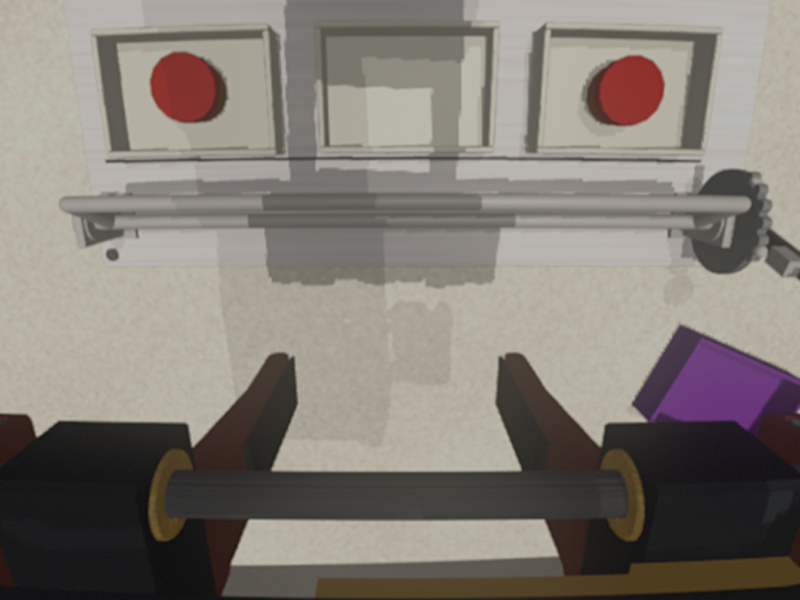

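The view from above the line shows the line at native row ~112, with all three trays square and just short of it at row ~106. I'll measure the gaps at sub-pixel level.

```bash
cat > gap.py <<'E'
from h import *
def gaps(w,verbose=False):
    g=cv2.cvtColor(w["color"],cv2.COLOR_RGB2GRAY).astype(float)
    lp=[]; 
    for y in np.r_[-215:216:6]:
        c,r=proj(w,[*d2w([0,y])[0],4])[0]
        c0=int(round(c)); r0=int(round(r)); 
        if not(2<c0<557): continue
        p=g[r0-7:r0+8,c0-1:c0+2].mean(1); i=int(p.argmin()); base=np.median(p)
        if base-p[i]<15 or i in(0,14): continue
        wt=np.clip(p.max()-25-p[i-1:i+2],0,None) ; wt=np.clip(base-p[i-1:i+2],0,None)
        lp.append((c0,r0-7+i-1+(wt*np.arange(3)).sum()/wt.sum()))
    L=w2d(on_z(w,lp,4)); f=np.polyfit(L[:,1],L[:,0],1); res=L[:,0]-np.polyval(f,L[:,1])
    k=abs(res)<1.5; f=np.polyfit(L[k,1],L[k,0],1); print("line x=",f[1].round(2),"slope",f[0].round(4),"n",k.sum(),"rms",res[k].std().round(2))
    return g,f
if __name__=="__main__":
    w=grab("wrist"); g,f=gaps(w); go(d2w([75,0]),200,deck()[2])
    for c in(80,110,150,185,235,260,300,335,395,430,460,485): print(c,g[98:119,c-1:c+2].mean(1).astype(int).tolist())
E
python3 gap.py
```

```text
line x= -1.41 slope 0.0014 n 72 rms 0.15
go [-2.   3.2  0.8] turn -0.001 now deck [[73.  -3.1]] tipz 200.8 t 21.0
80 [92, 91, 92, 92, 92, 92, 92, 92, 93, 91, 95, 126, 164, 175, 171, 159, 143, 96, 93, 153, 182]
110 [176, 176, 176, 175, 175, 176, 177, 176, 165, 143, 135, 150, 167, 171, 162, 155, 129, 90, 119, 159, 176]
150 [164, 163, 164, 164, 164, 164, 164, 164, 152, 126, 133, 156, 159, 151, 149, 153, 111, 92, 138, 167, 170]
185 [165, 165, 165, 165, 165, 165, 165, 165, 155, 135, 138, 156, 159, 149, 138, 110, 82, 116, 155, 168, 168]
235 [168, 167, 168, 168, 169, 167, 155, 130, 131, 154, 162, 154, 149, 160, 148, 97, 77, 130, 161, 167, 167]
260 [183, 183, 183, 183, 183, 184, 183, 171, 150, 161, 172, 166, 154, 164, 161, 106, 77, 134, 173, 180, 180]
300 [177, 177, 177, 177, 178, 175, 157, 140, 148, 171, 177, 168, 148, 145, 123, 79, 69, 108, 133, 143, 147]
335 [156, 155, 155, 155, 153, 152, 147, 131, 138, 166, 176, 165, 149, 160, 157, 108, 93, 150, 176, 182, 182]
395 [179, 179, 180, 180, 179, 180, 178, 165, 142, 155, 174, 175, 162, 153, 157, 131, 88, 117, 163, 180, 183]
430 [177, 177, 177, 176, 176, 177, 178, 175, 163, 153, 163, 173, 167, 157, 162, 157, 107, 87, 146, 176, 181]
460 [175, 176, 176, 176, 176, 176, 177, 172, 148, 135, 156, 173, 172, 162, 158, 157, 127, 80, 95, 145, 171]
485 [92, 92, 92, 91, 92, 91, 92, 91, 90, 99, 135, 164, 172, 164, 162, 176, 173, 118, 93, 155, 175]
```

```bash
cat > gap2.py <<'E'
from gap import *
def measure(save=False):
    w=grab("wrist"); g,f=gaps(w)
    if save:
        x,y,a=deck(); o=d2w([f[1],0])[0]; json.dump([*o,a-f[0]],open("deck.json","w"))
        g,f=gaps(w)
    # rim: brightest row in 6px window before the outer dip, i.e. peak between two dips
    for nm,y0 in(("R",-146),("M",3),("L",140)):
        P=[]
        for y in np.r_[y0-44:y0+45:4]:
            c,r=proj(w,[*d2w([np.polyval(f,y),y])[0],4])[0]; c0=int(round(c)); r0=int(round(r))
            rows=np.arange(r0-12,r0+3); p=g[rows[0]:rows[-1]+1,c0-2:c0+3].mean(1)
            rr=np.arange(rows[0],rows[-1]+.01,.1); q=np.interp(rr,rows,cv2.GaussianBlur(p.reshape(-1,1),(1,3),0.6).ravel())
            from scipy.signal import find_peaks
            pk,pr=find_peaks(q,prominence=4)
            pk=[k for k in pk if rr[k]<r-0.5]
            if pk:
                for k in pk[:]: P.append((*w2d(on_z(w,[(c,rr[k])],34))[0],y))
        P=np.array(P); x=P[:,0]+2-np.polyval(f,P[:,1]); print(nm,np.c_[P[:,1],x].round(1).tolist())
if __name__=="__main__":
    import sys; measure(len(sys.argv)>1)
E
python3 gap2.py s
```

```text
line x= -1.23 slope 0.0015 n 72 rms 0.17
line x= 0.01 slope -0.0 n 72 rms 0.17
R [[-173.9, -2.4], [-170.3, -2.3], [-166.6, -2.3], [-163.0, -2.2], [-159.3, -2.2], [-155.7, -2.1], [-152.0, -2.1], [-148.4, -2.0], [-144.6, -2.9], [-141.0, -2.8], [-137.3, -2.8], [-133.7, -2.7], [-130.0, -2.7], [-126.4, -2.6], [-122.7, -2.6], [-119.1, -2.6], [-115.4, -2.5], [-111.8, -2.5], [-108.1, -2.4], [-104.5, -2.4], [-100.8, -2.4], [-97.2, -2.3], [-93.5, -2.3]]
M [[-37.7, -3.8], [-34.1, -3.8], [-30.4, -3.8], [-30.5, -1.0], [-26.8, -1.0], [-23.2, -2.9], [-23.2, -1.0], [-19.5, -3.8], [-15.8, -3.8], [-12.2, -3.8], [-8.5, -3.7], [-8.6, -1.0], [-4.9, -3.7], [-4.9, -1.0], [-1.2, -3.7], [-1.2, -1.0], [2.4, -3.8], [2.4, -1.0], [6.1, -3.8], [9.7, -3.8], [13.4, -3.8], [17.0, -3.8], [20.7, -3.8], [28.0, -3.8], [35.3, -1.1], [39.0, -1.1], [42.6, -2.9], [42.7, -1.1]]
L [[87.5, -0.5], [91.0, -3.3], [94.6, -3.3], [98.2, -3.4], [101.9, -3.4], [105.5, -3.5], [109.2, -3.5], [112.8, -3.5], [116.5, -3.6], [120.1, -3.6], [123.8, -3.7], [127.4, -3.7], [131.1, -3.8], [134.7, -3.8], [138.4, -3.9], [142.0, -3.9], [145.8, -3.1], [149.4, -3.1], [153.0, -3.2], [156.7, -3.2], [160.3, -3.3], [164.0, -3.4], [167.6, -3.4]]
```

```bash
python3 - <<'E'
from h import *
for n,p,gp in(("L",(487.6,108.3),3.5),("M",(483.2,-25.7),3.6),("R",(478.4,-174.5),2.4)):
    q=w2d(p)[0]; print(n,q.round(1),"final x",(q[0]+gp).round(1))
go(d2w([-120,140]),13,deck()[2])
E
```

```text
L [-95.2 136.9] final x -91.7
M [-94.7   2.8] final x -91.1
R [ -93.9 -146.1] final x -91.5
go [193.1 142.9 188.3] turn 0.001 now deck [[73.6 -2.7]] tipz 200.9 t 21.1
```

```bash
python3 -m crank '[{"hand":75,"delta_pos":[45,20,0],"turn":0},{"hand":75,"delta_pos":[90,50,0],"turn":0},{"hand":75,"delta_pos":[135,80,0],"turn":0},{"hand":75,"delta_pos":[175,110,0],"turn":0},{"hand":75,"delta_pos":[193,141,0],"turn":0},{"hand":75,"delta_pos":[193,141,50],"turn":0},{"hand":75,"delta_pos":[193,141,100],"turn":0},{"hand":75,"delta_pos":[193,141,150],"turn":0},{"hand":75,"delta_pos":[193,141,187],"turn":0},{"hand":75,"delta_pos":[193,141,187],"turn":0},{"hand":75,"delta_pos":[193,141,187],"turn":0}]'
python3 - <<'E'
from h import *
go(d2w([-91.4,140]),13,deck()[2])
E
```

```text
t: 22.15
tcp_pos: [463.5, 110.3, 197.2]
eef_rot: [-0.001, 0.018, 1.0, -0.0]
wrist_force: [-0.2, -0.4, -0.6]
finger_gap: 74.8
gripper_force: 0.0
go [-28.    2.    2.1] turn 0.002 now deck [[-119.4  138. ]] tipz 15.2 t 22.1
```

```bash
python3 -m crank '[{"hand":75,"delta_pos":[-12,0,1],"turn":0.002},{"hand":75,"delta_pos":[-22,0,1],"turn":0.002},{"hand":75,"delta_pos":[-24,0,1],"turn":0.002},{"hand":75,"delta_pos":[-26,0,1],"turn":0.002},{"hand":75,"delta_pos":[-27.5,0,1],"turn":0.002},{"hand":75,"delta_pos":[-27.5,0,1],"turn":0.002},{"hand":75,"delta_pos":[-27.5,0,1],"turn":0.002}]'
python3 - <<'E'
from h import *
go(d2w([-91.4,140]),13,deck()[2])
go(d2w([-120,3]),13,deck()[2])
E
```

```text
t: 22.85
tcp_pos: [491.2, 109.0, 195.7]
eef_rot: [-0.001, 0.019, 1.0, -0.0]
wrist_force: [-6.3, 0.7, 4.1]
finger_gap: 74.8
gripper_force: 2.6
go [-0.2  2.3  0.7] turn -0.001 now deck [[-91.6 137.7]] tipz 13.7 t 22.9
go [  28.3 -134.7    0.8] turn -0.001 now deck [[-91.6 137.7]] tipz 13.7 t 22.9
```

```bash
python3 -m crank '[{"hand":75,"delta_pos":[28,0,0],"turn":0},{"hand":75,"delta_pos":[28,-45,0],"turn":0},{"hand":75,"delta_pos":[28,-90,0],"turn":0},{"hand":75,"delta_pos":[28,-135,0],"turn":0},{"hand":75,"delta_pos":[28,-135,0],"turn":0},{"hand":75,"delta_pos":[14,-135,0],"turn":0},{"hand":75,"delta_pos":[6,-135,0],"turn":0},{"hand":75,"delta_pos":[3,-135,0],"turn":0},{"hand":75,"delta_pos":[1,-135,0],"turn":0},{"hand":75,"delta_pos":[0,-135,0],"turn":0},{"hand":75,"delta_pos":[0,-135,0],"turn":0},{"hand":75,"delta_pos":[0,-135,0],"turn":0}]'
python3 - <<'E'
from h import *
go(d2w([-91.4,3]),13,deck()[2])
go(d2w([-91.4,-146]),13,deck()[2])
E
```

```text
t: 24.05
tcp_pos: [485.4, -24.5, 195.3]
eef_rot: [-0.002, 0.018, 1.0, 0.0]
wrist_force: [-7.4, -1.0, 4.8]
finger_gap: 75.1
gripper_force: 3.7
go [-1.1 -1.1  0.3] turn 0.001 now deck [[-92.5   4.1]] tipz 13.3 t 24.1
go [  -0.9 -150.1    0.3] turn 0.001 now deck [[-92.5   4.1]] tipz 13.3 t 24.1
```

```bash
python3 -m crank '[{"hand":75,"delta_pos":[-0.6,0,0],"turn":0},{"hand":75,"delta_pos":[-1.1,0,0],"turn":0},{"hand":75,"delta_pos":[-1.1,0,0],"turn":0},{"hand":75,"delta_pos":[28,0,0],"turn":0},{"hand":75,"delta_pos":[28,-50,0],"turn":0},{"hand":75,"delta_pos":[28,-100,0],"turn":0},{"hand":75,"delta_pos":[28,-149,0],"turn":0},{"hand":75,"delta_pos":[28,-149,0],"turn":0},{"hand":75,"delta_pos":[12,-149,0],"turn":0},{"hand":75,"delta_pos":[4,-149,0],"turn":0},{"hand":75,"delta_pos":[2,-149,0],"turn":0},{"hand":75,"delta_pos":[0,-149,0],"turn":0},{"hand":75,"delta_pos":[-1,-149,0],"turn":0},{"hand":75,"delta_pos":[-1,-149,0],"turn":0}]'
python3 - <<'E'
from h import *
go(d2w([-91.4,-146]),13,deck()[2])
E
```

```text
t: 25.45
tcp_pos: [480.8, -173.4, 195.4]
eef_rot: [-0.002, 0.018, 1.0, 0.001]
wrist_force: [-5.0, 0.3, 5.3]
finger_gap: 75.0
gripper_force: 3.0
go [-0.2 -1.1  0.4] turn 0.001 now deck [[ -91.6 -144.9]] tipz 13.4 t 25.4
```

Now back off, rise, and re-measure from above the line.

```bash
python3 -m crank '[{"hand":75,"delta_pos":[15,0,0],"turn":0},{"hand":75,"delta_pos":[40,0,-40],"turn":0},{"hand":75,"delta_pos":[40,0,-90],"turn":0},{"hand":75,"delta_pos":[30,20,-140],"turn":0},{"hand":75,"delta_pos":[0,60,-188],"turn":0},{"hand":75,"delta_pos":[-50,100,-188],"turn":0},{"hand":75,"delta_pos":[-100,145,-188],"turn":0},{"hand":75,"delta_pos":[-145,145,-188],"turn":0},{"hand":75,"delta_pos":[-166,145,-188],"turn":0},{"hand":75,"delta_pos":[-166,145,-188],"turn":0},{"hand":75,"delta_pos":[-166,145,-188],"turn":0}]'
python3 gap2.py
python3 - <<'E'
from h import *
w=grab("wrist"); redpots(w,35)
cv2.imwrite("pics/o.png",cv2.resize(w["color"][60:150,40:560,::-1],(800,554) if 0 else (800,300),interpolation=cv2.INTER_CUBIC))
go(d2w([75,0]),200,deck()[2])
E
```

```text
t: 26.55
tcp_pos: [654.0, -34.7, 382.8]
eef_rot: [-0.0, 0.018, 1.0, 0.0]
wrist_force: [-0.3, -0.2, -0.3]
finger_gap: 75.2
gripper_force: 0.0
line x= -0.05 slope 0.0013 n 69 rms 0.36
R [[-173.8, -0.8], [-170.2, -0.8], [-166.5, -0.7], [-162.9, -0.6], [-159.2, -0.6], [-155.6, -0.5], [-151.9, -0.5], [-148.3, -0.4], [-144.6, -0.4], [-141.0, -0.4], [-137.2, -1.2], [-133.5, -1.2], [-129.9, -1.2], [-126.2, -1.1], [-122.6, -1.1], [-118.9, -1.0], [-115.3, -1.0], [-111.6, -1.0], [-108.0, -0.9], [-104.3, -0.9], [-100.7, -0.9], [-97.0, -0.9], [-93.3, -0.8]]
M [[-37.6, -0.6], [-33.9, -0.6], [-30.2, -0.6], [-26.6, -0.6], [-22.9, -1.5], [-19.3, -1.5], [-15.6, -1.5], [-11.9, -1.5], [-8.3, -1.5], [-4.6, -1.5], [-1.0, -1.5], [2.7, -1.5], [6.3, -1.5], [10.0, -1.6], [13.6, -1.6], [17.3, -1.6], [21.0, -1.6], [24.6, -1.6], [42.9, -1.7]]
L [[87.4, -4.9], [87.8, -0.3], [91.4, -0.3], [95.1, -0.4], [98.7, -0.4], [102.4, -0.5], [106.0, -0.5], [109.7, -0.6], [113.4, -0.6], [117.0, -0.7], [120.7, -0.7], [124.3, -0.8], [128.0, -0.8], [131.6, -0.9], [135.3, -0.9], [138.9, -1.0], [142.6, -1.1], [146.2, -1.1], [150.0, -0.3], [153.6, -0.3], [157.3, -0.4], [160.9, -0.4], [164.6, -0.5], [168.2, -0.6]]
red ((np.float64(124.5), np.float64(67.7)), 1684, (102, 44, 45, 48)) [ 528.3 -172.9   35. ]
red ((np.float64(435.9), np.float64(71.5)), 1657, (414, 48, 45, 48)) [542.2 115.1  35. ]
go [-0.4  1.   0.9] turn -0.0 now deck [[74.6 -1. ]] tipz 200.9 t 26.6
```

View pics/o.png

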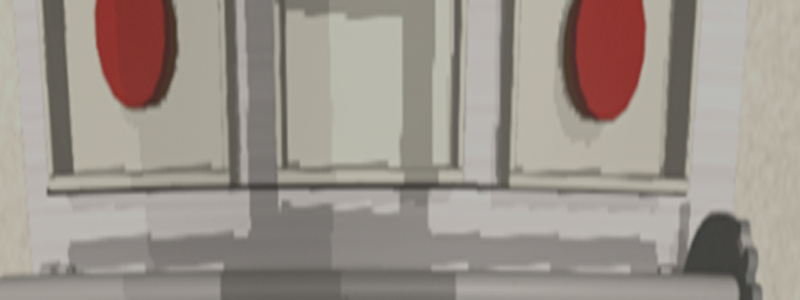

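All three far edges are within about 1.5 mm of the line centre: L −0.5, M −1.3, R −1.0. I'll nudge M and R by about 1 mm.

```bash
python3 -m crank '[{"hand":75,"delta_pos":[50,0,0],"turn":0},{"hand":75,"delta_pos":[100,2,0],"turn":0},{"hand":75,"delta_pos":[150,4,0],"turn":0},{"hand":75,"delta_pos":[190,4,20],"turn":0},{"hand":75,"delta_pos":[190,4,70],"turn":0},{"hand":75,"delta_pos":[190,4,120],"turn":0},{"hand":75,"delta_pos":[190,4,165],"turn":0},{"hand":75,"delta_pos":[190,4,187],"turn":0},{"hand":75,"delta_pos":[190,4,187],"turn":0},{"hand":75,"delta_pos":[175,4,187],"turn":0},{"hand":75,"delta_pos":[170,4,187],"turn":0},{"hand":75,"delta_pos":[168,4,187],"turn":0},{"hand":75,"delta_pos":[166,4,187],"turn":0},{"hand":75,"delta_pos":[166,4,187],"turn":0}]'
python3 - <<'E'
from h import *
go(d2w([-90.3,3]),13,deck()[2])
E
```

```text
t: 28.05
tcp_pos: [486.2, -25.8, 197.3]
eef_rot: [-0.001, 0.019, 1.0, 0.0]
wrist_force: [-5.2, -0.2, 4.4]
finger_gap: 75.1
gripper_force: 2.5
go [-1.3  0.2  2.3] turn -0.001 now deck [[-91.6   2.8]] tipz 15.3 t 28.1
```

```bash
python3 -m crank '[{"hand":75,"delta_pos":[-0.8,0,1],"turn":0},{"hand":75,"delta_pos":[-1.4,0,1],"turn":0},{"hand":75,"delta_pos":[-1.4,0,1],"turn":0},{"hand":75,"delta_pos":[28,0,1],"turn":0},{"hand":75,"delta_pos":[28,-50,1],"turn":0},{"hand":75,"delta_pos":[28,-100,1],"turn":0},{"hand":75,"delta_pos":[28,-149,1],"turn":0},{"hand":75,"delta_pos":[28,-149,1],"turn":0},{"hand":75,"delta_pos":[12,-149,1],"turn":0},{"hand":75,"delta_pos":[4,-149,1],"turn":0},{"hand":75,"delta_pos":[1,-149,1],"turn":0},{"hand":75,"delta_pos":[-0.5,-149,1],"turn":0},{"hand":75,"delta_pos":[-1,-149,1],"turn":0},{"hand":75,"delta_pos":[-1,-149,1],"turn":0}]'
python3 - <<'E'
from h import *
go(d2w([-90.6,-146]),13,deck()[2])
E
python3 -m crank '[{"hand":75,"delta_pos":[15,0,0],"turn":0},{"hand":75,"delta_pos":[40,0,-40],"turn":0},{"hand":75,"delta_pos":[40,0,-90],"turn":0},{"hand":75,"delta_pos":[30,20,-140],"turn":0},{"hand":75,"delta_pos":[0,60,-188],"turn":0},{"hand":75,"delta_pos":[-50,100,-188],"turn":0},{"hand":75,"delta_pos":[-100,145,-188],"turn":0},{"hand":75,"delta_pos":[-145,145,-188],"turn":0},{"hand":75,"delta_pos":[-166,145,-188],"turn":0},{"hand":75,"delta_pos":[-166,145,-188],"turn":0},{"hand":75,"delta_pos":[-166,145,-188],"turn":0}]'
python3 gap2.py | cut -c1-700
python3 - <<'E'
from h import *
w=grab("wrist"); redpots(w,35); go(d2w([110,244]),190,deck()[2])
t=grab("top"); hsv=cv2.cvtColor(t["color"],cv2.COLOR_RGB2HSV); redpots(t,28,100)
E
```

```text
t: 29.45
tcp_pos: [481.9, -173.7, 195.6]
eef_rot: [-0.002, 0.018, 1.0, 0.0]
wrist_force: [-4.7, -2.2, 3.4]
finger_gap: 75.2
gripper_force: 2.6
go [ 0.1 -0.8  0.6] turn 0.001 now deck [[ -90.5 -145.2]] tipz 13.6 t 29.4
t: 30.55
tcp_pos: [654.9, -34.7, 382.9]
eef_rot: [-0.0, 0.018, 1.0, 0.0]
wrist_force: [-0.3, 0.3, -0.8]
finger_gap: 75.1
gripper_force: 0.0
line x= 0.25 slope -0.0004 n 62 rms 0.27
R [[-173.9, -0.6], [-170.2, -0.5], [-166.6, -0.5], [-162.9, -0.4], [-159.3, -0.3], [-155.6, -0.3], [-151.9, -0.2], [-148.3, -0.2], [-144.6, -0.1], [-141.0, -0.1], [-137.3, -0.0], [-133.7, 0.0], [-130.0, 0.1], [-126.4, 0.1], [-122.7, 0.1], [-119.0, 0.2], [-115.4, 0.2], [-111.6, -0.7], [-108.0, -0.6], [-104.3, -0.6], [-100.7, -0.5], [-97.0, -0.5], [-93.4, -0.5]]
M [[-37.6, -1.1], [-33.9, -1.1], [-30.2, -1.1], [-26.6, -1.0], [-22.9, -1.0], [-19.3, -1.0], [-15.6, -1.0], [-12.0, -1.0], [-8.3, -1.0], [-4.6, -1.0], [-1.0, -1.0], [2.7, -1.0], [6.3, -1.0], [10.0, -1.0], [13.7, -1.0], [17.3, -1.1], [21.0, -1.1], [24.6, -1.1], [28.3, -1.1], [31.9, -1.1], [35.6, -1.1], [42.9, -1.2]]
L [[87.7, -0.6], [91.
[... 339 characters left out ...]
(124.9), np.float64(68.1)), 1679, (103, 45, 45, 47)) [ 529.4 -172.7   35. ]
red ((np.float64(436.0), np.float64(70.7)), 1661, (414, 48, 45, 47)) [542.3 115.2  35. ]
go [-34.5 245.1  10.8] turn -0.0 now deck [[75.5 -1.1]] tipz 200.9 t 30.6
red ((np.float64(453.6), np.float64(150.7)), 141, (447, 145, 14, 13)) [ 665.  -460.5   28. ]
red ((np.float64(554.1), np.float64(205.4)), 294, (547, 191, 13, 30)) [ 518.  -721.9   28. ]
red ((np.float64(227.8), np.float64(202.7)), 190, (221, 195, 15, 17)) [544.5 119.7  28. ]
red ((np.float64(344.0), np.float64(205.4)), 224, (336, 197, 17, 17)) [ 530.8 -172.6   28. ]
red ((np.float64(535.6), np.float64(235.7)), 702, (521, 221, 30, 30)) [ 441.3 -665.4   28. ]
```

Gaps are now R ≈ −0.3, M ≈ −0.9 and L ≈ −0.7 mm, inside the 2 mm line, and both pots are in trays. Now I'll go beyond the knob with closed fingers.

```bash
python3 -m crank '[{"hand":0,"delta_pos":[-40,45,0],"turn":0},{"hand":0,"delta_pos":[-45,95,0],"turn":0},{"hand":0,"delta_pos":[-45,145,0],"turn":0},{"hand":0,"delta_pos":[-45,195,0],"turn":0},{"hand":0,"delta_pos":[-45,245,0],"turn":0},{"hand":0,"delta_pos":[-45,245,0],"turn":0},{"hand":0,"delta_pos":[-45,245,40],"turn":0},{"hand":0,"delta_pos":[-45,245,80],"turn":0},{"hand":0,"delta_pos":[-45,245,80],"turn":0},{"hand":0,"delta_pos":[-45,245,80],"turn":0}]'
python3 - <<'E'
from h import *
go(d2w([94,244]),122,deck()[2])
t=grab("top"); redpots(t,28,100)
E
```

```text
t: 31.7
tcp_pos: [708.3, 205.8, 303.8]
eef_rot: [-0.001, 0.019, 1.0, -0.0]
wrist_force: [0.5, 0.6, 0.1]
finger_gap: 0.9
gripper_force: 0.0
go [27.7  1.5 -0.1] turn -0.002 now deck [[121.7 242.5]] tipz 121.8 t 31.7
red ((np.float64(453.6), np.float64(150.6)), 140, (447, 145, 14, 13)) [ 665.3 -460.5   28. ]
red ((np.float64(554.1), np.float64(205.4)), 294, (547, 191, 13, 30)) [ 518.  -721.9   28. ]
red ((np.float64(228.4), np.float64(202.9)), 209, (221, 195, 16, 17)) [544.  118.2  28. ]
red ((np.float64(343.9), np.float64(205.4)), 221, (336, 198, 17, 16)) [ 530.8 -172.4   28. ]
red ((np.float64(535.5), np.float64(235.7)), 708, (521, 221, 30, 30)) [ 441.3 -665.1   28. ]
```

```bash
python3 -m crank '[{"hand":0,"delta_pos":[20,1.5,0],"turn":0},{"hand":0,"delta_pos":[28,1.5,-3],"turn":0},{"hand":0,"delta_pos":[38,1.5,-6],"turn":0},{"hand":0,"delta_pos":[48,1.5,-6],"turn":0},{"hand":0,"delta_pos":[58,1.5,-6],"turn":0},{"hand":0,"delta_pos":[68,1.5,-5],"turn":0},{"hand":0,"delta_pos":[78,1.5,-4],"turn":0},{"hand":0,"delta_pos":[88,1.5,-1],"turn":0},{"hand":0,"delta_pos":[98,1.5,2],"turn":0},{"hand":0,"delta_pos":[106,1.5,6],"turn":0},{"hand":0,"delta_pos":[113,1.5,11],"turn":0},{"hand":0,"delta_pos":[119,1.5,15],"turn":0},{"hand":0,"delta_pos":[125,1.5,20],"turn":0},{"hand":0,"delta_pos":[130,1.5,25],"turn":0},{"hand":0,"delta_pos":[133,1.5,27],"turn":0},{"hand":0,"delta_pos":[133,1.5,27],"turn":0}]'
python3 - <<'E'
from h import *
go(d2w([-12,244]),94,deck()[2]); s=grab("side","p.png")
for a in(0,.3): print(a,proj(s,np.r_["0,2",[*d2w([40-45*np.cos(a),-200])[0],41+45*np.sin(a)],[*d2w([40-45*np.cos(a),0])[0],41+45*np.sin(a)]]).round(1).tolist())
cv2.imwrite("pics/p2.png",cv2.resize(s["color"][150:320,190:370,::-1],(635,600),interpolation=cv2.INTER_CUBIC))
E
```

```text
t: 33.35
tcp_pos: [576.5, 213.9, 277.6]
eef_rot: [0.002, 0.019, 1.0, 0.001]
wrist_force: [6.7, 0.5, 5.3]
finger_gap: 0.3
gripper_force: 3.7
go [ 1.7 -1.7  1.6] turn 0.0 now deck [[-10.3 245.7]] tipz 95.6 t 33.4
0 [[327.8, 293.4], [292.6, 235.6]]
0.3 [[329.4, 288.6], [293.6, 231.1]]
```

View pics/p2.png

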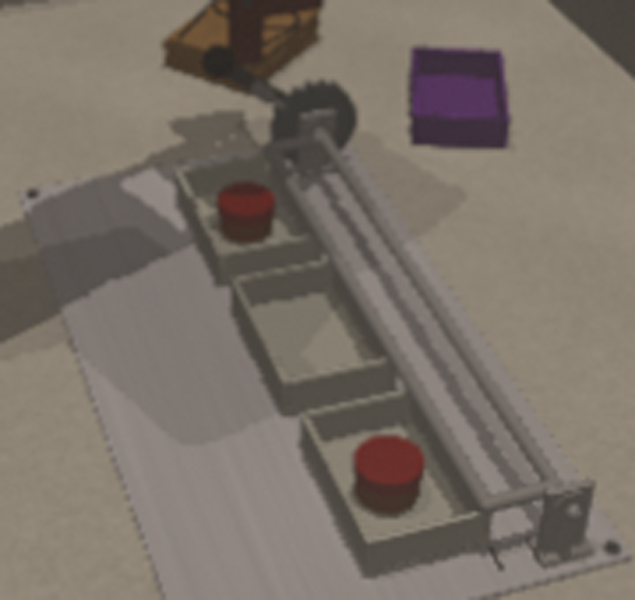

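The bar's right end is at crop (487,503) against a predicted (486,506) for angle 0, so it lies on the rims. I'll make a small final press, retreat and verify.

```bash
python3 -m crank '[{"hand":0,"delta_pos":[2,0,1.5],"turn":0},{"hand":0,"delta_pos":[3,0,2],"turn":0},{"hand":0,"delta_pos":[3,0,2],"turn":0}]'; python3 -m crank '[{"hand":0,"delta_pos":[-10,0,-10],"turn":0},{"hand":0,"delta_pos":[-30,0,-50],"turn":0},{"hand":0,"delta_pos":[-30,0,-100],"turn":0},{"hand":0,"delta_pos":[0,0,-140],"turn":0},{"hand":0,"delta_pos":[50,50,-140],"turn":0},{"hand":0,"delta_pos":[100,100,-140],"turn":0},{"hand":0,"delta_pos":[150,150,-140],"turn":0},{"hand":0,"delta_pos":[150,200,-140],"turn":0},{"hand":0,"delta_pos":[150,250,-140],"turn":0},{"hand":0,"delta_pos":[150,250,-140],"turn":0}]'
python3 - <<'E'
from h import *
t=grab("top"); redpots(t,35,100); 
for a in(0,.3):
  f=np.radians(50)-a; print(a,"knob pred",proj(t,[*d2w([40-95*np.sin(f),240])[0],41+95*np.cos(f)]).round(1))
g=cv2.cvtColor(t["color"],cv2.COLOR_RGB2GRAY)
print([ (b[0][0]+160,b[0][1]+140,b[1]) for b in blobs((g<42)[140:210,160:220],15)])
cv2.imwrite("pics/q.png",cv2.resize(t["color"][145:280,170:395,::-1],(800,480),interpolation=cv2.INTER_CUBIC))
E
```

```text
t: 33.7
tcp_pos: [574.9, 214.6, 276.6]
eef_rot: [0.004, 0.019, 1.0, 0.002]
wrist_force: [10.5, 2.7, 4.0]
finger_gap: 0.5
gripper_force: 10.3
t: 34.7
tcp_pos: [430.8, 469.0, 414.3]
eef_rot: [-0.001, 0.019, 1.0, -0.001]
wrist_force: [0.6, 0.7, 0.7]
finger_gap: 0.4
gripper_force: 0.0
red ((np.float64(453.6), np.float64(150.6)), 139, (447, 145, 14, 13)) [ 663.8 -457.8   35. ]
red ((np.float64(554.2), np.float64(205.3)), 284, (547, 191, 13, 30)) [ 517.8 -717.8   35. ]
red ((np.float64(228.6), np.float64(203.1)), 214, (221, 195, 16, 17)) [542.8 116.8  35. ]
red ((np.float64(344.0), np.float64(205.4)), 220, (336, 197, 17, 17)) [ 530.2 -171.7   35. ]
red ((np.float64(535.7), np.float64(235.6)), 695, (522, 221, 29, 30)) [ 441.6 -661.6   35. ]
0 knob pred [[186.2 196.8]]
0.3 knob pred [[184.7 186.8]]
[(np.float64(185.8), np.float64(196.2), 74)]
```

View pics/q.png

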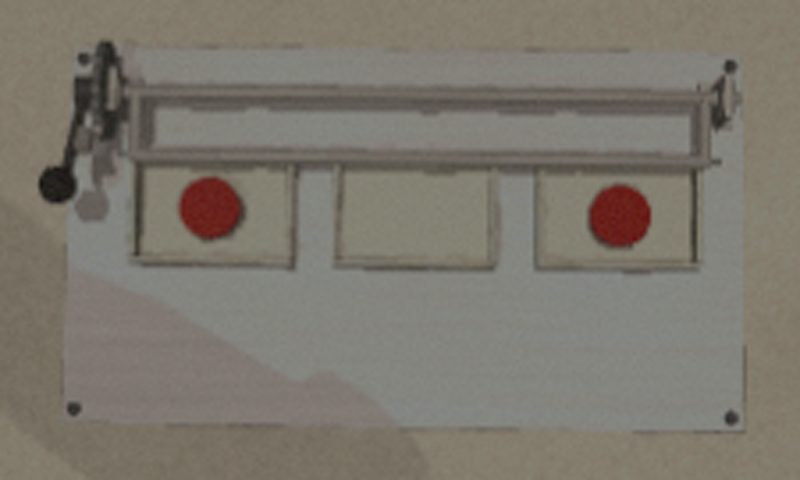

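The knob is at native (185.8,196.2) against a predicted (186.2,196.8), so the lever is in notch 0. The bar lies over all three aligned trays, the pots stand upright, and the robot is clear.

```bash
python3 -c "
from cell import sign_off; print(sign_off())"
```

```text
the job is handed in; nothing more can be done
None
```

The job is handed in: both loose pots present stand upright in trays, all three trays' far edges measure within about 1 mm of the line's centre, and the bar is down over the rims in the white-marked notch; no verdict came back.

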